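# Trip the lift pawl and lower the slide box

### The job

First free the raised, empty bench lift: reach the release bar's steel rod in under its pawl and flick the pawl up and over until it lies back clear of the ratchet wheel, using the bar and keeping the fingers off the pawl. Then put the bar down flat on the bench clear of the lift, seat the slide box flat and square in the platform's pocket while the platform is still up, and finally lower the platform with the box all the way down. Leave the pen, the small dish and the bottle where they are.

Things in the scene. Friction and masses are not known exactly. Their poses are not given: they have to be found in the camera images.
- stand: fixed grey bench lift; origin: centre of the underside of its base (100 mm in x, 170 in y, 10 thick). Own x points to its back, z up. Mast 40 x 36 mm, 98 mm high, at own y -45 mm. Left of it (+y) hangs the aluminium platform; on its right face a toothed wheel (radius 26 mm, 8 thick, axis along y, centre at own 0, -71, 85 mm), above it the pawl
- pocket (a point): centre of the floor of the platform's rectangular pocket: 90 mm along its x, 39 mm along its y, open at the top, walls 5 mm thick and 8 mm high, the top 3 mm flared outward as a lead-in. Axes as the stand's. Floor 70 mm above the bench when raised, 20 mm when fully down. Pocket centre lies 77 mm from the side of the mast
- platform (a joint): how far the platform has come down (m): 0 raised, 0.050 fully down. It slides stiffly: it stays where it is left, needs about 5 to 7 N of push to go down (a little less with the box on it), and cannot go down while the pawl is in the wheel
- pawl_pivot (a point): pivot pin of the pawl, 111 mm above the bench, axes as the stand's, pin along y. The pawl, a dark steel finger 12 mm wide, centred on this y, reaches 70 mm to the stand's front (-x); 8 mm thick, underside level, 7 mm above the pin's axis; a nose about 30 mm out hangs into the wheel
- pawl_tongue (a point): point on the finger's underside, 58 mm out from the pivot, mid-width; moves with the pawl. At the start, space for a rod below it: 15 mm down to clear the wheel. The way in is from the stand's right (-y) side, rod parallel to the stand's y; nothing else within 60 mm on that side at this height
- pawl (a joint): pawl angle (rad): 0 lying in the wheel with the finger level, 1.57 finger straight up, 2.1 thrown fully back on its stop. Turns freely (a fraction of a newton lifts it); let go below 1.1 it falls back into the wheel, above 1.35 it falls over onto its stop, between it may stay
- bar_grip (a point): centre of the release bar's black ribbed handle, 9 mm above the bench when lying; handle 50 mm long (own x), 16 mm wide, 18 mm high, bar mass about 60 g (balanced 16 mm in front of this point). Own x runs along the bar to its tip
- bar_tip (a point): end of the bar's straight round steel rod (8 mm diameter, 85 mm long from the handle's front), on the bar's axis, 110 mm in front of bar_grip
- box_center (a point): centre of the slide box, a green and white card box 35 mm (own x) x 86 mm (own y) x 29 mm high, about 130 g; 14 mm above its underside. Grasp it across 35 mm. Its long side goes along the pocket's x, either way round
- marker: bystander: pen with a black cap, 124 mm along its y, 12 mm thick, lying on the bench between bar and box; origin at the centre of its underside
- petri: bystander: small flat round dish, 58 mm diameter, 15 mm high, on the bench in front of the lift; origin at the centre of its underside
- bottle: bystander: bottle 52 mm diameter, 100 mm high, standing behind the lift; origin at the centre of its underside
Not all that is in view belongs to the job. There is more than one size of the part that bears box_center; the job needs the largest.

How it is judged:
On the way, in this order (a step that is already met when the one before it is completed fails the run):
1. the bar is lifting the pawl out of the wheel, platform still up (contact force between bar and pawl above 0.03 N and value of joint pawl above 0.25 rad and value of joint platform below 0.01 m), for 0.02 s.
2. the pawl is thrown back, platform still up (value of joint pawl above 1.8 rad and value of joint platform below 0.01 m), for 0.1 s.
3. the box is in the pocket, platform not yet lowered (horizontal distance between box_center and pocket below 0.01 m and z of box_center in the frame of pocket below 0.021 m and value of joint platform below 0.03 m), for 0.1 s.
4. the platform is fully down (value of joint platform above 0.046 m), for 0.2 s.
At the end, for the whole second after the job is handed in: platform within 4 mm of fully down; pawl back past 1.8 rad; box in the pocket: centre within 7 mm, flat within 0.06 rad, at most 3.5 mm high, square within 0.12 rad; bar lying on the bench, not touching the lift; bar and box at rest (value of joint platform above 0.046 m and value of joint pawl above 1.8 rad and horizontal distance between box_center and pocket below 0.007 m and z of box_center in the frame of pocket between 0.01 and 0.0175 m and angle between the y axis of box_center and the x axis of pocket, either way round below 0.12 rad and angle between box_center's own z axis and vertical below 0.06 rad and height (world z) of bar_grip below 0.014 m and height (world z) of bar_tip below 0.016 m and contact force between bar and stand below 0.02 N and linear speed of each of bar, slide_box below 0.02 m/s).
It fails at once if the fingers touch the pawl (contact force between the fingers and pawl above 0.3 N).
It fails at once if a bystander (pen, dish, bottle) is shifted by more than 25 mm or the bottle is tipped (distance of any of marker, petri, bottle from where it was at the start of the episode above 0.025 m or angle between bottle's own z axis and vertical above 0.3 rad).
It also fails if it takes over 64 s, if anything falls off the work surface, if the arm or the gripper's body presses on something with over 40 N, if the wrist force passes 120 N, or if a joint passes its speed limit or range.

### The arm

A 6-joint arm with a two-finger parallel gripper is mounted at the origin on a cart in front of the work surface, level with it; the furniture and walls round the work are solid. World frame = base frame: x ahead of the robot, y to its left, z up, the work surface at z = 0. Lengths are in m, angles in rad, forces in N, time in s.
With the tool pointing down it reaches from about 0.375 to 0.975 m from the base axis. Payload 3.8 kg.
Tool frame: the origin (TCP) lies between the finger pads; the fingertips stand 22 mm ahead of it and the grasp point (between the pads) lies 3 mm ahead of it (bot.finger_overhang is the distance from the TCP to the fingertips, in m); x points along the fingers, y is the direction in which the jaws open and shut, and the axes are right-handed (so a half turn about x gives the same grasp; the last joint's range is limited). The gripper opens to 85 mm and grips with 20 to 120 N. Pads are 22 mm wide; open, the fingers measure 114 mm over their backs; the gripper's body (76 mm by 85 mm) begins 54 mm behind the grasp point. The pads swing forward as they close: fully open they stand 13 mm farther back than shut.
Start: joints at [1.22, 0.264, 1.604, -0, 1.274, -0.037], TCP at [0.208, 0.642, 0.253] pointing down, gripper open.
Joint ranges: [-2.63, 2.63], [-0.94, 2.18], [0.31, 2.57], [-1.31, 4.45], [0, 2.66], [-2.55, 2.55]. Speed limits (rad/s): [2.57, 2.57, 3.14, 3.14, 3.14, 3.14].

### API

Orientations are given as a rotation vector (axis times angle).
In Python, from workcell import bot gives the robot as it stands. The module is installed in compiled form; this text tells all that it offers.
- The arm moves only by the tool arm_command, never from a script. Its argument "series" is a list that holds one entry, the list of rows, each a list of 7 numbers: the turn, a rotation vector about the tool's x, y, z in rad, then the shift along the tool's x, y, z in cm, then the opening, from 0 (shut) to 1 (fully open). In form: [[[rx, ry, rz, x, y, z, grip], ...]]. A call has 1 to 10 rows; each row shifts and turns the pose as measured when the row begins, along the tool's axes as they then stand; what a row does not reach is not made up. A row lasts 1/10 s, in which the tool goes at most 50 mm and 8.59 degrees, less where a joint would pass 70% of its speed; a pose out of reach is approached as far as the arm can. A call is refused whole if a number of a shift passes 5 or a number of a turn 0.15, either way. A call with a gripper value outside its range is refused whole. The fingers move at their own pace and stop on an object; "newtons" is the grip in N (left out, the last holds). Time passes only in rows, so rows that do not move let the fingers close. It gives the time, the measured TCP pose, the force and the opening at its end, in the units of the state.
- bot.read_state(): the state, without advancing time (a new reading comes with each control period).
- bot.read_camera(name): name is "scene" or "top" or "wrist"; returns (picture, depth): 400x640x3 uint8, blue, green, red; 400x640 float32, m along the optical axis (not along the pixel's ray), 0 where there is no reading.
- bot.camera_info(name): a dict with "K" (3x3 intrinsics, pixels), "extrinsics" (4x4, takes a point from camera to world coordinates). Camera axes: x right, y down, z forward; pixel columns grow to the right and rows downward; lengths in m; the calibration is good to about 2 mm. The wrist camera is an equidistant fisheye: a pixel r from the principal point sees the ray r / f radians off the axis. A picture is of the moment at which its call begins: read the wrist's pose just before it. camera_info takes no time and is no camera call; for the wrist camera it gives the pose at the moment of the call.
- bot.finish_job(): hands the job in, once; it reports no verdict.
The state is a dict: "time": time; "q": joint angles; "joint_vel": joint speeds; "joint_torque": joint torques, N m; "tool_pos": TCP position; "tcp_rot": TCP orientation; "wrist_force": force on the tool from outside, world axes, zero at the start; "torque": the same for the moment, N m; "width": opening from 0.0 (shut) to 1.0 (fully open).
Only numpy, scipy, OpenCV 4.12 (cv2) and the standard library are available. Lean on these libraries where they do the work, as an engineer would, in place of code of your own. Each camera call takes 0.05 s, during which the arm holds its last target.

## Working session

There is one attempt and no reset: what is moved stays moved. The work goes in short steps, Python scripts to look and compute and a tool call to move; the robot and the scene stay as the last step left them, time stands still between calls to the robot, and variables do not carry over. Pictures are saved under pics/ and viewed, and the job is handed in when it is done.

Besides the shell and the picture viewer there is one more tool, called after ">>>" as a command line: name --argument value ..., lists and objects as JSON in quotes. arm_command: Moves the arm, as the interface text tells. Its arguments: {"type":"object","properties":{"series":{"type":"array"},"newtons":{"type":"number"}},"required":["series"]}

```bash
mkdir -p pics
cat > h.py <<'E'
import numpy as np, cv2
from scipy.spatial.transform import Rotation as R
from workcell import bot
def snap(name,tag):
    info=bot.camera_info(name)
    p,d=bot.read_camera(name)
    cv2.imwrite(f'pics/{tag}.png',p); np.savez(f'pics/{tag}.npz',p=p,d=d,K=info['K'],E=info['extrinsics'])
    return p,d,info
def load(tag):
    z=np.load(f'pics/{tag}.npz'); return z['p'],z['d'],z['K'],z['E']
def px(K,E,u,v,d):
    c=np.array([(u-K[0,2])/K[0,0]*d,(v-K[1,2])/K[1,1]*d,d,1]); return (E@c)[:3]
def onz(K,E,u,v,z):
    r=E[:3,:3]@np.array([(u-K[0,2])/K[0,0],(v-K[1,2])/K[1,1],1]); o=E[:3,3]
    return o+r*(z-o[2])/r[2]
def crop(tag,u0,v0,u1,v1,s,out):
    p=cv2.imread(f'pics/{tag}.png')[v0:v1,u0:u1]
    cv2.imwrite(f'pics/{out}.png',cv2.resize(p,None,fx=s,fy=s,interpolation=cv2.INTER_CUBIC))
def st():
    s=bot.read_state(); return s
E
python3 - <<'E'
from h import *
for n in ['scene','top','wrist']:
    p,d,i=snap(n,n+'0'); print(n,i['K'],i['extrinsics'].round(3) if hasattr(i['extrinsics'],'round') else i['extrinsics'])
s=st(); print(s)
E
```

```text
scene [[424.42531619   0.         319.66330755]
 [  0.         424.42531619 192.7318813 ]
 [  0.           0.           1.        ]] [[-0.662 -0.294  0.69  -0.202]
 [-0.749  0.267 -0.606  0.547]
 [-0.006 -0.918 -0.397  0.485]
 [ 0.     0.     0.     1.   ]]
top [[369.27993231   0.         326.44088204]
 [  0.         369.27993231 202.09935372]
 [  0.           0.           1.        ]] [[-0.023 -0.997  0.075  0.437]
 [-1.     0.022 -0.009 -0.065]
 [ 0.007 -0.075 -0.997  0.965]
 [ 0.     0.     0.     1.   ]]
wrist [[309.70691629   0.         319.75370798]
 [  0.         309.70691629 199.0483744 ]
 [  0.           0.           1.        ]] [[ 0.308  0.915  0.261  0.142]
 [ 0.951 -0.296 -0.085  0.664]
 [-0.001  0.274 -0.962  0.373]
 [ 0.     0.     0.     1.   ]]
{'time': 0.15, 'q': array([ 1.22011147e+00,  2.64572644e-01,  1.60509428e+00, -2.33219590e-06,
        1.27370484e+00, -3.69028246e-02]), 'joint_vel': array([ 0.00207186, -0.001347  , -0.00272599, -0.00109534,  0.0001216 ,
        0.00178415]), 'joint_torque': array([ 8.76905269e-04, -5.15908813e+01, -3.67959273e+01,  1.02784029e-04,
        8.03566771e-03,  2.52899559e-05]), 'tool_pos': array([0.20816106, 0.64152786, 0.25223467]), 'tcp_rot': array([ 0.24489579,  1.55707219, -0.24764814]), 'wrist_force': array([ 0.13903574, -0.32019023, -0.76977813]), 'torque': array([-0.01308868,  0.0205421 ,  0.01473992]), 'width': 0.9992293033407686}
```

View pics/scene0.png

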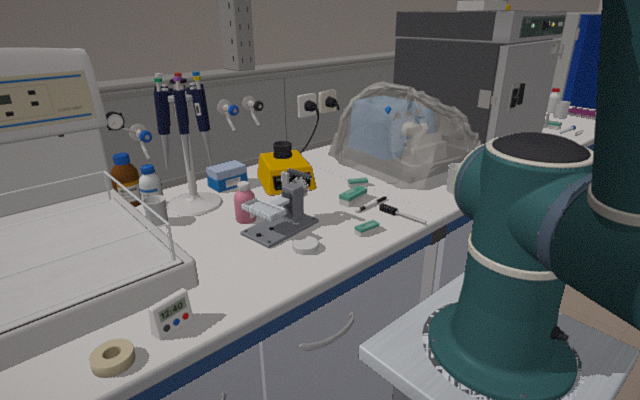

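View pics/top0.png

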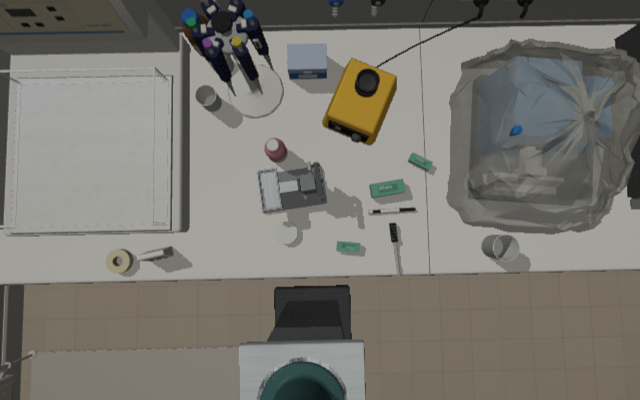

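Three green boxes could be taken for the slide box, at top-view pixels (387,188), (420,162) and (348,247). The one at (387,188) looks the largest. The bar is at (395,245), the pen at (392,211), the dish at (289,234), the lift at (292,188) and the bottle at (275,150).

Run:
```python
from h import *
crop('top0',330,145,450,285,5,'c1')
crop('top0',245,135,345,255,5,'c2')
crop('scene0',220,150,440,270,3.6,'c3')
p,d,K,E=load('top0')
for n,u,v in [('big',387,188),('s1',420,162),('s2',348,247),('pen',392,211),('bar',394,233),('bench',360,215),('dish',289,234),('platform',290,187),('bottle',275,147)]:
    print(n,px(K,E,u,v,d[v,u]).round(3))
```

```text
big [ 0.54  -0.228  0.029]
s1 [ 0.606 -0.318  0.021]
s2 [ 0.392 -0.125  0.021]
pen [ 0.481 -0.242  0.012]
bar [ 0.425 -0.244  0.019]
bench [ 0.473 -0.16   0.003]
dish [0.428 0.025 0.014]
platform [0.542 0.015 0.074]
bottle [0.636 0.046 0.1  ]
```

View pics/c1.png

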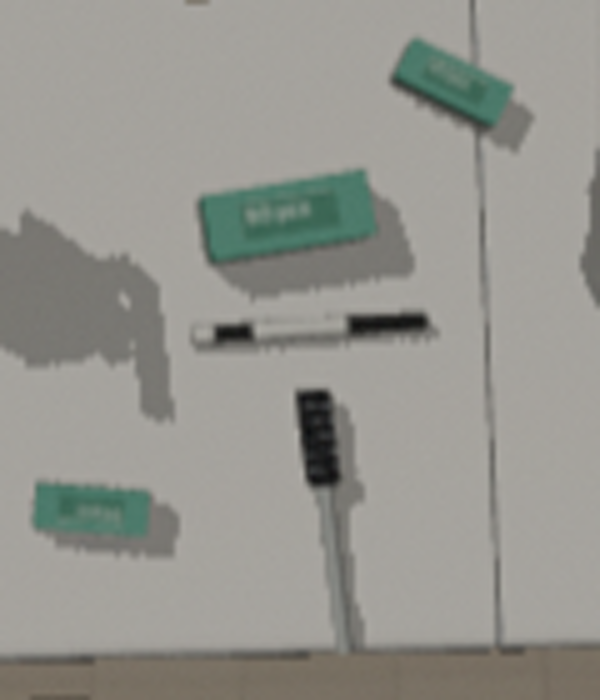

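View pics/c2.png

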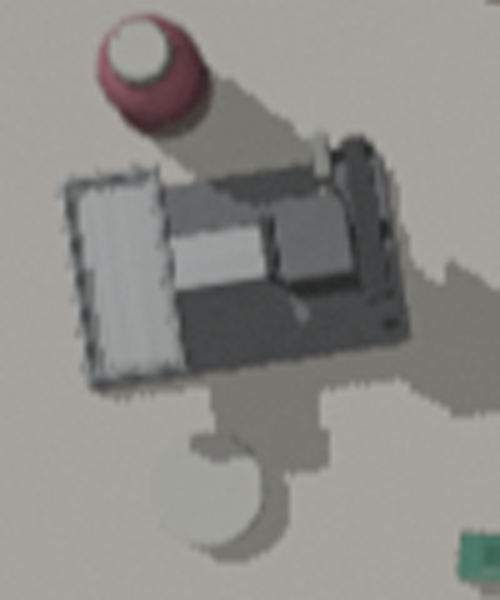

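View pics/c3.png

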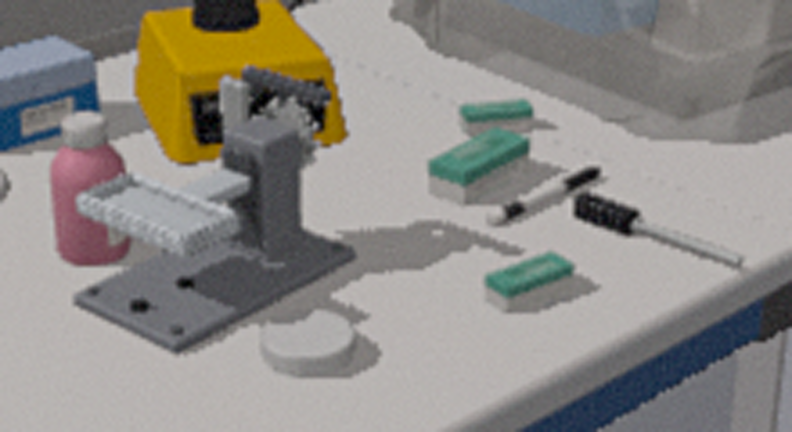

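The close crop confirms the big box: 29 mm high against 21 mm for the other two. Next I'll measure the poses with the depth clouds.

Run:
```python
from h import *
def cloud(tag):
    p,d,K,E=load(tag)
    v,u=np.mgrid[0:400,0:640]; m=d>0
    c=np.stack([(u-K[0,2])/K[0,0]*d,(v-K[1,2])/K[1,1]*d,d],-1)
    w=c@E[:3,:3].T+E[:3,3]; return w,m,p
for tag in ['top0','scene0']:
    w,m,p=cloud(tag)
    def sel(x0,x1,y0,y1,z0,z1): 
        return m&(w[...,0]>x0)&(w[...,0]<x1)&(w[...,1]>y0)&(w[...,1]<y1)&(w[...,2]>z0)&(w[...,2]<z1)
    b=sel(.33,.6,-.33,-.15,-.01,.008); print(tag,'bench z',np.median(w[b][:,2]),w[b][:,2].std())
    def rect(name,s):
        q=w[s]; r=cv2.minAreaRect(q[:,:2].astype(np.float32)*1000); print(' ',name,len(q),'c',np.round(r[0],1),'sz',np.round(r[1],1),'a',round(r[2],1),'z',np.round(np.median(q[:,2])*1000,1),'mean',(q.mean(0)*1000).round(1))
    rect('bigbox top',sel(.49,.59,-.29,-.17,.022,.04))
    rect('bar',sel(.33,.46,-.30,-.20,.012,.03))
    rect('masttop',sel(.5,.60,-.08,.0,.092,.104))
    rect('platform all',sel(.45,.63,.01,.13,.062,.09))
    rect('floor',sel(.45,.63,.03,.13,.062,.074))
    rect('base',sel(.45,.65,-.15,.15,.006,.016))
    rect('pawl',sel(.45,.65,-.15,-.03,.108,.14))
    rect('dish',sel(.38,.48,-.02,.08,.009,.02))
    rect('bottle',sel(.6,.7,.0,.1,.09,.11))
    rect('pen',sel(.46,.5,-.32,-.16,.007,.02))
p,d,K,E=load('top0')
for u,v in [(399,274),(393.4,223),(396.6,242)]: print(onz(K,E,u,v,.013))
s=st(); print(R.from_rotvec(s['tcp_rot']).as_matrix().round(3))
```

```text
top0 bench z 0.001224578786291619 0.0017821611828234072
  bigbox top 461 c [ 539.8 -229.4] sz [34.5 85.7] a 8.5 z 30.0 mean [ 539.7 -228.8   29.9]
  bar 192 c [ 390.4 -245.5] sz [121.1  16.3] a 4.0 z 17.8 mean [ 405.4 -244.9   17.2]
  masttop 263 c [551.6 -25.4] sz [44.  41.9] a 4.8 z 98.8 mean [550.  -28.1  98.7]
  platform all 1090 c [560.4  53.1] sz [141.7  80.3] a 7.7 z 72.4 mean [546.2  59.4  73.1]
  floor 669 c [557.8  63.1] sz [ 62.9 144.6] a 89.5 z 70.8 mean [544.4  64.3  70.7]
  base 1044 c [572.9   6.7] sz [205.9 242.5] a 53.8 z 11.0 mean [537.4  -2.4  11. ]
  pawl 213 c [556.3 -46.9] sz [77.3 26.8] a 5.5 z 125.6 mean [560.8 -50.4 124.9]
  dish 405 c [432.5  31.9] sz [56.2 55.8] a 43.5 z 16.2 mean [431.7  31.8  16.1]
  bottle 137 c [640.5  53.1] sz [29.5 28.8] a 25.4 z 100.2 mean [639.5  52.4  99.8]
  pen 181 c [ 483.1 -241.5] sz [ 10.7 122.2] a 1.8 z 10.8 mean [ 482.9 -242.2   11. ]
scene0 bench z -0.0007688743303848611 0.001996401716875525
  bigbox top 203 c [ 540.2 -226.1] sz [36.9 89.4] a 7.5 z 27.7 mean [ 537.4 -222.9   27.2]
  bar 84 c [ 394.8 -241. ] sz [114.6  18. ]
[... 195 characters left out ...]
[550.2  63.3  71.2]
  floor 573 c [557.9  65. ] sz [144.6  67.3] a 2.2 z 69.2 mean [548.2  66.8  69.3]
  base 1275 c [529.5  35. ] sz [201.  150.4] a 57.6 z 9.0 mean [536.5  37.3   9.3]
  pawl 153 c [557.3 -45.7] sz [81.9 23.6] a 8.6 z 121.6 mean [557.1 -47.8 120. ]
  dish 323 c [432.7  34.8] sz [56.9 59. ] a 63.7 z 14.2 mean [429.8  36.8  14. ]
  bottle 86 c [638.8  56.5] sz [28.4 30.7] a 49.5 z 97.4 mean [636.7  58.4  96.4]
  pen 70 c [ 483.3 -238.4] sz [  9.7 118.8] a 3.1 z 8.6 mean [ 483.  -240.2    8.8]
[ 0.32025106 -0.25418949  0.013     ]
[ 0.45043615 -0.24461094  0.013     ]
[ 0.40155964 -0.251065    0.013     ]
[[-0.001  0.309  0.951]
 [-0.002  0.951 -0.309]
 [-1.    -0.002 -0.   ]]
```

```bash
cat >> h.py <<'E'
def plan(wps,grip,step=.045,tstep=.14,pos=None,Rm=None):
    """wps: list of (xyz, yaw of tool z in deg or None, pitch rotation optional). tool x down."""
    s=st(); P=s['tool_pos'].copy() if pos is None else np.array(pos,float); M=R.from_rotvec(s['tcp_rot']) if Rm is None else Rm
    rows=[]
    for t,yaw in wps:
        t=np.array(t,float)
        if yaw is None: T=M
        else:
            a=np.radians(yaw); z=np.array([np.cos(a),np.sin(a),0]); x=np.array([0,0,-1.]); y=np.cross(z,x)
            T=R.from_matrix(np.stack([x,y,z],1))
        rv=(M.inv()*T).as_rotvec()
        n=int(max(np.ceil(np.linalg.norm(t-P)/step),np.ceil(np.linalg.norm(rv)/tstep),1))
        M0,P0=M,P
        for i in range(n):
            Pn=P0+(t-P0)*(i+1)/n; 
            sh=M.inv().apply(Pn-P)*100; 
            r=rv/n
            row=[*(np.round(r,3)),*(np.round(sh,2)),grip]; rows.append([float(x)+0.0 for x in row])
            P=P+M.apply(np.round(sh,2)/100); M=M*R.from_rotvec(np.round(r,3))
    for k in range(0,len(rows),10): print('[['+','.join('['+','.join('%g'%x for x in r)+']' for r in rows[k:k+10])+']]')
    print('end',P.round(4))
E
python3 - <<'E'
from h import *
plan([((.48,.15,.28),-10),((.4255,-.2465,.16),4.2)],1)
E
```

```text
[[[-0.011,0,0,-0.21,-2.95,3.16,1],[-0.011,0,0,-0.21,-2.99,3.12,1],[-0.011,0,0,-0.21,-3.02,3.09,1],[-0.011,0,0,-0.2,-3.05,3.06,1],[-0.011,0,0,-0.21,-3.09,3.02,1],[-0.011,0,0,-0.21,-3.12,2.99,1],[-0.011,0,0,-0.21,-3.15,2.95,1],[-0.011,0,0,-0.21,-3.19,2.92,1],[-0.011,0,0,-0.21,-3.21,2.89,1],[-0.011,0,0,-0.21,-3.25,2.85,1]]]
[[[-0.011,0,0,-0.2,-3.28,2.81,1],[-0.011,0,0,-0.21,-3.31,2.78,1],[-0.011,0,0,-0.21,-3.34,2.74,1],[-0.024,0,0,1.21,-4,0.14,1],[-0.024,0,0,1.2,-4,0.04,1],[-0.024,0,0,1.21,-4,-0.06,1],[-0.024,0,0,1.21,-4,-0.15,1],[-0.024,0,0,1.2,-3.99,-0.25,1],[-0.024,0,0,1.21,-3.99,-0.34,1],[-0.024,0,0,1.21,-3.97,-0.44,1]]]
[[[-0.024,0,0,1.2,-3.97,-0.53,1],[-0.024,0,0,1.21,-3.95,-0.63,1],[-0.024,0,0,1.21,-3.93,-0.72,1]]]
end [ 0.4255 -0.2465  0.16  ]
```

>>> arm_command --series '[[[-0.01,0,0,-0.2,-3,3.2,1],[-0.01,0,0,-0.2,-3,3.1,1],[-0.01,0,0,-0.2,-3,3.1,1],[-0.01,0,0,-0.2,-3,3.1,1],[-0.01,0,0,-0.2,-3.1,3,1],[-0.01,0,0,-0.2,-3.1,3,1],[-0.01,0,0,-0.2,-3.2,3,1],[-0.01,0,0,-0.2,-3.2,2.9,1],[-0.01,0,0,-0.2,-3.2,2.9,1],[-0.01,0,0,-0.2,-3.2,2.8,1]]]'

```text
time: 1.15
tool_pos: [0.4199, 0.2528, 0.2683]
tcp_rot: [0.152, 1.568, -0.161]
wrist_force: [0.4, 1.2, 0.6]
width: 0.998
```

Run:
```python
from h import *
plan([((.48,.12,.28),-10),((.4255,-.2465,.16),4.2)],1)
```

```text
[[[-0.006,-0.001,0.002,-0.28,-2.96,2.13,1],[-0.006,-0.001,0.002,-0.28,-2.97,2.11,1],[-0.006,-0.001,0.002,-0.29,-2.98,2.09,1],[-0.006,-0.001,0.002,-0.29,-3,2.08,1],[-0.028,0,0,1.33,-4.12,0.11,1],[-0.028,0,0,1.32,-4.12,0,1],[-0.028,0,0,1.33,-4.11,-0.12,1],[-0.028,0,0,1.32,-4.12,-0.24,1],[-0.028,0,0,1.33,-4.1,-0.35,1],[-0.028,0,0,1.32,-4.09,-0.46,1]]]
[[[-0.028,0,0,1.33,-4.08,-0.58,1],[-0.028,0,0,1.33,-4.06,-0.7,1],[-0.028,0,0,1.32,-4.04,-0.8,1]]]
end [ 0.4255 -0.2465  0.16  ]
```

>>> arm_command --series '[[[-0.006,0,0,-0.3,-3,2.1,1],[-0.006,0,0,-0.3,-3,2.1,1],[-0.006,0,0,-0.3,-3,2.1,1],[-0.006,0,0,-0.3,-3,2.1,1],[-0.03,0,0,1.2,-4.1,0.1,1],[-0.03,0,0,1.2,-4.1,0,1],[-0.03,0,0,1.2,-4.1,-0.1,1],[-0.03,0,0,1.2,-4.1,-0.2,1],[-0.03,0,0,1.2,-4.1,-0.4,1],[-0.03,0,0,1.2,-4.1,-0.5,1]]]'

```text
time: 2.15
tool_pos: [0.4474, -0.1415, 0.21]
tcp_rot: [-0.015, 1.567, 0.006]
wrist_force: [0.8, -0.1, 0.1]
width: 1.001
```

Run:
```python
from h import *
plan([((.4255,-.2465,.13),4.2)],1)
```

```text
[[[-0.02,0.001,0.002,2.68,-3.48,-0.79,1],[-0.02,0.001,0.002,2.68,-3.46,-0.85,1],[-0.02,0.001,0.002,2.67,-3.45,-0.92,1]]]
end [ 0.4255 -0.2465  0.13  ]
```

>>> arm_command --series '[[[-0.02,0,0,2.7,-3.5,-0.8,1],[-0.02,0,0,2.7,-3.5,-0.9,1],[-0.02,0,0,2.7,-3.5,-0.9,1],[0,0,0,0,0,0,1]]]'

```text
time: 2.55
tool_pos: [0.4224, -0.256, 0.1262]
tcp_rot: [-0.061, 1.565, 0.05]
wrist_force: [-0.2, 0.4, -0.1]
width: 0.999
```

Run:
```python
from h import *
snap('wrist','w1'); snap('top','top1'); s=st(); print(s['tool_pos'],R.from_rotvec(s['tcp_rot']).as_matrix().round(3),s['q'].round(2))
```

```text
[ 0.4246858  -0.25434005  0.12900697] [[ 0.009 -0.072  0.997]
 [-0.008  0.997  0.072]
 [-1.    -0.008  0.009]] [-0.59  0.03  2.11 -0.    0.98 -2.23]
```

View pics/w1.png

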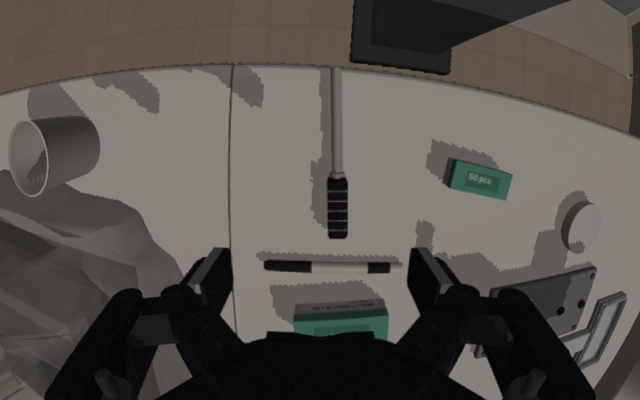

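The wrist view shows the ribbed handle spanning (337,178)–(339,238), the rod running up to (335,68) near the bench edge, and the pen behind it at about (330,267).

```bash
cat >> h.py <<'E'
def fz(K,E,u,v,z):
    x=(u-K[0,2])/K[0,0]; y=(v-K[1,2])/K[1,1]; th=np.hypot(x,y)
    r=np.array([x/th*np.sin(th),y/th*np.sin(th),np.cos(th)]) if th>1e-9 else np.array([0,0,1.])
    r=E[:3,:3]@r; o=E[:3,3]; return o+r*(z-o[2])/r[2]
E
python3 - <<'E'
from h import *
p,d,K,E=load('w1')
for n,u,v,z in [('front',337,179,.018),('back',339,238,.016),('mid',338,208,.018),('tip',335.5,69,.013),('pen',265,267,.012),('pen2',400,266,.012)]: print(n,fz(K,E,u,v,z).round(4))
plan([((.4255,-.2465,.05),4.2),((.4255,-.2465,.009),4.2)],1)
E
```

```text
front [ 0.4019 -0.2443  0.018 ]
back [ 0.4508 -0.2383  0.016 ]
mid [ 0.4248 -0.2416  0.018 ]
tip [ 0.3192 -0.2517  0.013 ]
pen [ 0.4851 -0.2992  0.012 ]
pen2 [ 0.4761 -0.1816  0.012 ]
[[[-0.001,0.004,0.004,3.95,0.42,0.03,1],[-0.001,0.004,0.004,3.95,0.41,0.06,1],[0.001,0.001,0,4.1,0,-0.01,1]]]
end [ 0.4255 -0.2465  0.009 ]
```

>>> arm_command --series '[[[0,0.004,0.004,3.9,0.5,0,1],[0,0.004,0.004,3.9,0.5,0.1,1],[0,0,0,2,0,0,1],[0,0,0,0.3,0,0,1]]]'

```text
time: 3.05
tool_pos: [0.4328, -0.2445, 0.0321]
tcp_rot: [-0.064, 1.557, 0.053]
wrist_force: [-0.5, 1.1, 0.6]
width: 1.001
```

Run:
```python
from h import *
s=st();print(s['tool_pos'],s['wrist_force'])
plan([((.4255,-.2445,.025),4.2)],1)
```

```text
[ 0.43278981 -0.24450851  0.03206076] [-0.53508193  1.12386171  0.55083785]
[[[0.001,0.012,0.007,0.7,0.06,-0.74,1]]]
end [ 0.4255 -0.2445  0.025 ]
```

>>> arm_command --series '[[[0,0.012,0.007,0.7,0,-0.7,1],[0,0,0,0,0,0,1]]]'

```text
time: 3.25
tool_pos: [0.4271, -0.2441, 0.0264]
tcp_rot: [-0.061, 1.569, 0.06]
wrist_force: [-0.6, 0.8, -0.2]
width: 0.998
```

Run:
```python
from h import *
s=st();print(s['tool_pos'],s['wrist_force'])
plan([((.4255,-.2445,.025),4.2)],1)
```

```text
[ 0.42713133 -0.24411113  0.02641296] [-0.5571515   0.7644365  -0.23107201]
[[[0.004,0.001,0.001,0.14,-0.03,-0.17,1]]]
end [ 0.4255 -0.2445  0.025 ]
```

>>> arm_command --series '[[[0,0,0,0.1,0,-0.1,0],[0,0,0,0,0,0,0],[0,0,0,0,0,0,0],[0,0,0,0,0,0,0],[0,0,0,0,0,0,0],[0,0,0,0,0,0,0],[0,0,0,0,0,0,0],[0,0,0,0,0,0,0]]]' --newtons 60

```text
time: 4.05
tool_pos: [0.4296, -0.2465, 0.0305]
tcp_rot: [-0.065, 1.561, 0.055]
wrist_force: [0.2, 0.2, -0.8]
width: 0.164
```

>>> arm_command --series '[[[0,0,0,-2,0,0,0],[0,0,0,-4,0,0,0],[0,0,0,-4,0,0,0],[0,0,0,-4,0,0,0],[0,0,0,0,0,0,0]]]'

```text
time: 4.55
tool_pos: [0.4259, -0.2442, 0.1719]
tcp_rot: [-0.061, 1.568, 0.059]
wrist_force: [0.7, -1.2, -0.1]
width: 0.164
```

Run:
```python
from h import *
s=st();print(s['tool_pos'],s['width'],R.from_rotvec(s['tcp_rot']).as_matrix().round(3))
snap('wrist','w2');snap('scene','s2')
s=st();print(s['tool_pos'],s['wrist_force'],R.from_rotvec(s['tcp_rot']).as_matrix().round(3))
```

```text
[ 0.42591431 -0.24420307  0.17194149] 0.1641700551609247 [[ 0.002 -0.076  0.997]
 [-0.001  0.997  0.076]
 [-1.    -0.001  0.002]]
[ 0.4228921  -0.24224831  0.16679858] [ 0.67025805  0.03454943 -0.77405237] [[-0.005 -0.076  0.997]
 [ 0.004  0.997  0.076]
 [-1.     0.004 -0.005]]
```

View pics/w2.png

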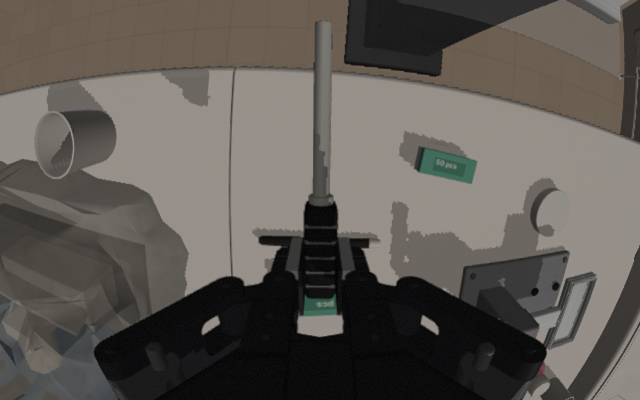

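View pics/s2.png

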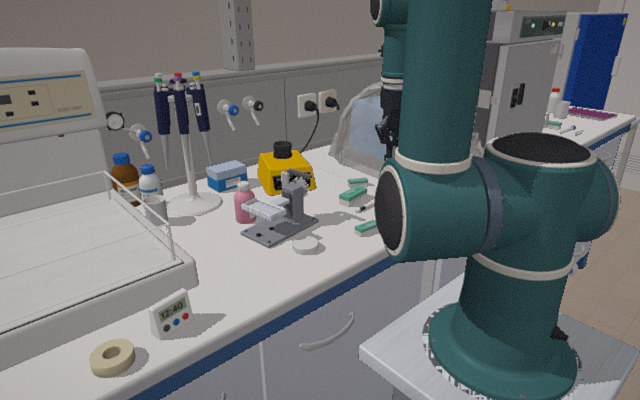

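```bash
cat >> h.py <<'E'
def fcloud(tag):
    p,d,K,E=load(tag)
    v,u=np.mgrid[0:400,0:640].astype(float); x=(u-K[0,2])/K[0,0]; y=(v-K[1,2])/K[1,1]; th=np.hypot(x,y)+1e-9
    t=np.tan(np.minimum(th,1.5)); c=np.stack([x/th*t*d,y/th*t*d,d],-1)
    return c@E[:3,:3].T+E[:3,3],(d>0)&(th<1.4),p
E
python3 - <<'E'
from h import *
w,m,p=fcloud('w2')
_,_,K,E=load('w2')
# infer TCP frame: camera to tool offset from w1 snapshot
s=st()
for u,v in [(322,30),(321,60),(321,100),(321,150),(320,190),(320,215),(320,250)]: print(u,v,w[v,u].round(4))
print(E.round(4))
P=np.array([.4245,-.2435,.1695])
# hold a few readings
for i in range(4):
    bot.read_camera('wrist'); q=bot.read_state(); print(q['tool_pos'].round(4), bot.camera_info('wrist')['extrinsics'][:3,3].round(4))
E
```

```text
322 30 [ 0.3184 -0.2508  0.1542]
321 60 [ 0.3325 -0.2502  0.1544]
321 100 [ 0.3506 -0.2488  0.1556]
321 150 [ 0.3729 -0.2471  0.1543]
320 190 [ 0.3912 -0.2461  0.1551]
320 215 [ 0.4017 -0.2453  0.1597]
320 250 [ 0.419  -0.244   0.1601]
[[-7.670e-02  9.581e-01  2.760e-01  3.560e-01]
 [ 9.971e-01  7.360e-02  2.140e-02 -2.489e-01]
 [ 2.000e-04  2.768e-01 -9.609e-01  2.926e-01]
 [ 0.000e+00  0.000e+00  0.000e+00  1.000e+00]]
[ 0.4219 -0.2416  0.1652] [ 0.3532 -0.2471  0.2865]
[ 0.4212 -0.2412  0.1642] [ 0.3528 -0.2469  0.2857]
[ 0.421  -0.2411  0.1637] [ 0.3526 -0.2468  0.2852]
[ 0.421  -0.241   0.1636] [ 0.3526 -0.2468  0.2851]
```

Run:
```python
from h import *
crop('top0',253,162,331,218,10,'c4')
```

```text
(no output)
```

View pics/c4.png

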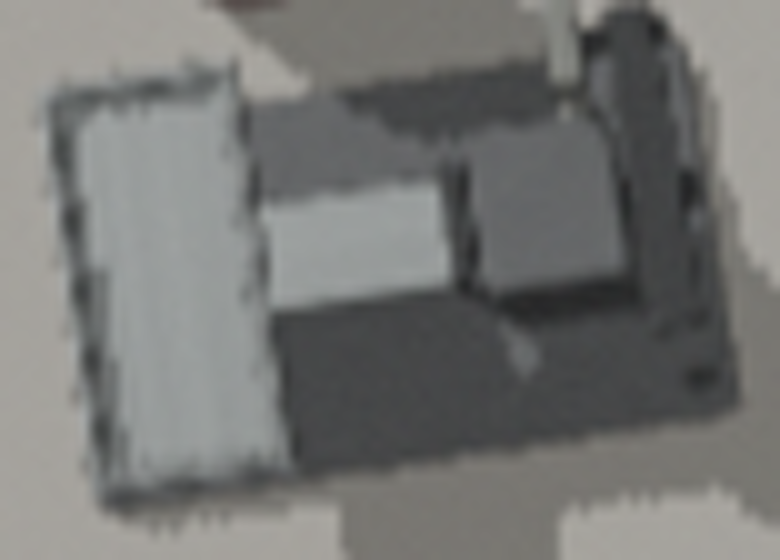

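Run:
```python
from h import *
p,d,K,E=load('top0')
f=lambda a,b,z:onz(K,E,253+(a+.5)/10-.5,162+(b+.5)/10-.5,z)*1000
pk=[f(*c,.078) for c in [(50,95),(235,68),(292,470),(105,505)]]
mt=[f(*c,.098) for c in [(468,140),(608,118),(622,278),(480,298)]]
bs=[f(*c,.010) for c in [(300,470),(738,408),(245,105),(560,60)]]
for n,q in (('pk',pk),('mt',mt),('bs',bs)):
    print(n,[x[:2].round(1) for x in q],'c',np.mean(q,0).round(1))
ang=lambda a,b:np.degrees(np.arctan2(b[1]-a[1],b[0]-a[0]))
print('pk x dirs',ang(pk[3],pk[0]),ang(pk[2],pk[1]),'y dirs',ang(pk[1],pk[0])-90,ang(pk[2],pk[3])-90)
print('mt',ang(mt[3],mt[0]),ang(mt[2],mt[1]),ang(mt[1],mt[0])-90,ang(mt[2],mt[3])-90)
print('bs',ang(bs[1],bs[0])-90,ang(bs[3],bs[2])-90)
c=np.array
a=np.radians(9);x=c([np.cos(a),np.sin(a)]);y=c([-np.sin(a),np.cos(a)])
O1=np.mean(pk,0)[:2]-50*y; O2=np.mean(mt,0)[:2]+45*y; O3=bs[1][:2]+50*x+85*y
print(O1,O2,O3)
```

```text
pk [array([582.5,  92.3]), array([588.1,  47.5]), array([490.3,  35. ]), array([482.8,  80. ])] c [535.9  63.7  78. ]
mt [array([566.3,  -9.9]), array([570.8, -43.1]), array([532.7, -45.7]), array([528.7, -12.1])] c [549.6 -27.7  98. ]
bs [array([494.3,  40.6]), array([507.9, -73.1]), array([589.9,  53.6]), array([600. , -28.7])] c [548.   -1.9  10. ]
pk x dirs 7.0435743929199575 7.256308717486118 y dirs 7.163467420058666 9.3603897777693
mt 3.3146962234071595 3.803813998083787 7.767496862568279 6.8022981967842355
bs 6.803108506367536 6.97741526592003
[543.74928182  14.30489409] [542.59883244  16.74413527] [543.95086242  18.70862912]
```

Run:
```python
from h import *
p,d,K,E=load('top0')
v,u=np.mgrid[0:400,0:640]
c=np.stack([(u-K[0,2])/K[0,0]*d,(v-K[1,2])/K[1,1]*d,d],-1); w=c@E[:3,:3].T+E[:3,3]
a=np.radians(7);X=np.array([np.cos(a),np.sin(a)]);Y=np.array([-np.sin(a),np.cos(a)]);O=np.array([.544,.016])
l=np.stack([(w[...,:2]-O)@X,(w[...,:2]-O)@Y,w[...,2]],-1)*1000
s=(abs(l[...,0])<80)&(l[...,1]<-45)&(l[...,1]>-100)&(l[...,2]>80)
for vv in range(160,206):
    k=[f"{l[vv,uu,0]:.0f},{l[vv,uu,1]:.0f},{l[vv,uu,2]:.0f}" for uu in range(300,332) if s[vv,uu]]
    if k: print(vv,' '.join(k))
```

```text
162 44,-51,121 43,-54,123 43,-56,121 40,-72,125 40,-74,125
163 42,-51,121 41,-53,122 42,-56,119 41,-58,120 41,-65,116 38,-67,128 38,-69,127 38,-72,126 37,-74,127 38,-76,124
164 39,-53,122 39,-55,121 38,-58,122 37,-64,122 36,-67,128 36,-69,127 35,-71,129 35,-74,125 35,-76,127 36,-78,116
165 37,-50,122 36,-53,124 36,-55,122 36,-57,123 37,-59,115 36,-62,117 36,-64,116 34,-66,128 33,-69,128 33,-71,128 32,-73,130 33,-75,125 34,-78,117
166 34,-52,123 34,-55,120 34,-57,123 34,-59,117 34,-61,118 34,-64,115 32,-66,126 31,-68,126 31,-71,124 30,-73,128 30,-75,126 32,-77,117
167 32,-52,124 32,-54,123 32,-57,121 32,-59,114 32,-61,115 32,-63,114 29,-66,130 29,-68,127 28,-70,128 28,-73,126 28,-75,127
168 30,-52,122 29,-54,126 29,-56,121 34,-58,92 27,-65,127 27,-68,126 26,-70,128 26,-72,128 25,-74,128
169 28,-51,121 27,-54,121 27,-56,120 27,-58,122 25,-65,125 25,-67,125 24,-70,127 24,-72,125 23,-74,127
170 25,-51,124 25,-53,122 25,-56,120 25,-58,116 23,-65,125 22,-67,126 22,-69,126 21,-72,128 21,-74,126 21,-76,126
171 25,-50,108 24,-53,114 24,-55,112 24,-57,107 20,-64,126 20,-67,128 19,-69,128 19,-7
[... 2258 characters left out ...]
5,-52,100 -15,-54,98 -15,-56,99 -15,-59,99 -16,-61,98 -20,-66,126 -20,-68,123 -20,-70,124 -21,-72,126 -21,-75,125
189 -16,-47,98 -17,-49,101 -17,-51,98 -17,-54,99 -18,-56,100 -17,-58,97 -18,-61,100 -22,-65,126 -22,-68,125 -23,-70,128 -23,-72,127 -23,-74,129 -23,-77,124
190 -18,-46,98 -18,-48,95 -19,-51,98 -19,-53,93 -20,-56,97 -19,-58,88 -19,-60,87 -24,-65,126 -25,-67,127 -25,-69,127 -25,-72,126 -25,-74,126 -26,-76,124
191 -19,-46,86 -20,-48,86 -27,-67,126 -27,-69,125 -27,-71,125 -28,-74,125 -28,-76,128
192 -29,-67,127 -29,-69,122 -29,-71,123 -30,-73,125 -30,-76,128
193 -31,-66,127 -32,-68,128 -32,-71,125 -32,-73,125 -32,-75,125
194 -34,-66,128 -34,-68,125 -34,-70,125 -34,-73,125 -34,-75,121
```

Run:
```python
from h import *
plan([((.5452,-.2156,.17),-83)],0)
```

```text
[[[0.139,-0.001,0,-0.07,0.14,1.14,0],[0.139,-0.001,0,-0.07,0.31,1.11,0],[0.139,-0.001,0,-0.06,0.45,1.06,0],[0.139,-0.001,0,-0.07,0.6,0.99,0],[0.139,-0.001,0,-0.06,0.72,0.9,0],[0.139,-0.001,0,-0.07,0.85,0.78,0],[0.139,-0.001,0,-0.06,0.94,0.66,0],[0.139,-0.001,0,-0.06,1.03,0.53,0],[0.139,-0.001,0,-0.06,1.08,0.37,0],[0.139,-0.001,0,-0.06,1.14,0.23,0]]]
[[[0.139,-0.001,0,-0.07,1.15,0.06,0]]]
end [ 0.5452 -0.2156  0.17  ]
```

>>> arm_command --series '[[[0.139,0,0,0,0.1,1.1,0],[0.139,0,0,0,0.3,1.1,0],[0.139,0,0,-0.1,0.5,1.1,0],[0.139,0,0,-0.1,0.6,1,0],[0.139,0,0,-0.1,0.7,0.9,0],[0.139,0,0,-0.1,0.9,0.8,0],[0.139,0,0,-0.1,0.9,0.7,0],[0.139,0,0,-0.1,1,0.5,0],[0.139,0,0,0,1.1,0.4,0],[0.139,0,0,0,1.1,0.2,0]]]'

```text
time: 5.85
tool_pos: [0.527, -0.2153, 0.147]
tcp_rot: [1.061, 1.347, -1.076]
wrist_force: [-0.7, -0.0, -0.3]
width: 0.166
```

Run:
```python
from h import *
plan([((.5452,-.2156,.17),-83)],0)
```

```text
[[[0.077,-0.03,0.038,-2.38,1.69,0.32,0]]]
end [ 0.5452 -0.2156  0.17  ]
```

>>> arm_command --series '[[[0.077,-0.03,0.038,-2.4,1.7,0.3,0],[0,0,0,0,0,0,0],[0,0,0,0,0,0,0]]]'

```text
time: 6.15
tool_pos: [0.5434, -0.2137, 0.1634]
tcp_rot: [1.119, 1.275, -1.125]
wrist_force: [-0.3, 0.6, -1.0]
width: 0.163
```

Run:
```python
from h import *
plan([((.5422,-.1908,.131),-83)],0)
print(st()['joint_vel'])
for i in range(3): snap('wrist','w3'); print(st()['tool_pos'])
```

```text
[[[-0.002,-0.006,0.01,3.26,0.19,-2.27,0]]]
end [ 0.5422 -0.1908  0.131 ]
[ 0.00546148  0.00035607 -0.02374569  0.00225798 -0.01590814  0.00496085]
[ 0.54373696 -0.21390518  0.16381367]
[ 0.54373082 -0.21404965  0.16404324]
[ 0.54379361 -0.21414868  0.16428323]
```

View pics/w3.png

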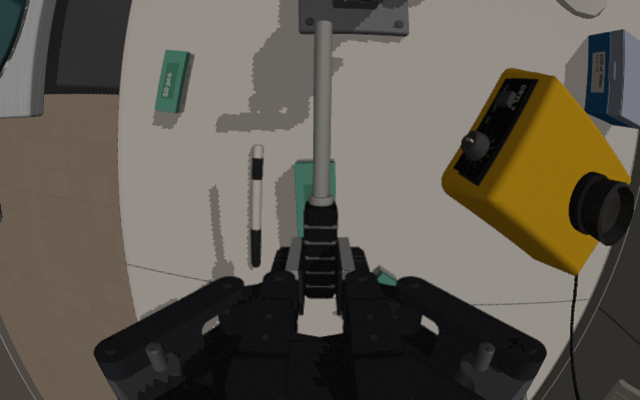

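>>> arm_command --series '[[[0,-0.006,0.01,3.3,0.2,-2.3,0],[0,0,0,0,0,0,0],[0,0,0,0,0,0,0]]]'

```text
time: 6.6
tool_pos: [0.5412, -0.1913, 0.1294]
tcp_rot: [1.121, 1.262, -1.121]
wrist_force: [0.6, -0.5, 0.4]
width: 0.167
```

Run:
```python
from h import *
snap('top','top2'); snap('scene','s3')
s=st(); print(s['tool_pos'],s['q'].round(2))
p,d,K,E=load('top2')
v,u=np.mgrid[0:400,0:640]
c=np.stack([(u-K[0,2])/K[0,0]*d,(v-K[1,2])/K[1,1]*d,d],-1); w=c@E[:3,:3].T+E[:3,3]
a=np.radians(7);X=np.array([np.cos(a),np.sin(a)]);Y=np.array([-np.sin(a),np.cos(a)]);O=np.array([.544,.016])
T=lambda P:((P[:2]-O)@X*1000,(P[:2]-O)@Y*1000,P[2]*1000)
print('tcp own',np.round(T(s['tool_pos']),1)); M=R.from_rotvec(s['tcp_rot'])
print('tip est',np.round(T(s['tool_pos']+M.apply([.021,0,-.1105])),1), M.as_matrix().round(3))
crop('top2',290,150,400,230,7,'c5'); crop('s3' if 0 else 's3',250,150,350,240,7,'c6')
```

```text
[ 0.54039747 -0.19105137  0.12891851] [-0.38  0.18  1.94 -0.    1.02 -0.5 ]
tcp own [ -28.8 -205.1  128.9]
tip est [-28.4 -94.6 108. ] [[-0.001  0.993  0.118]
 [ 0.     0.118 -0.993]
 [-1.    -0.001 -0.   ]]
```

View pics/c5.png

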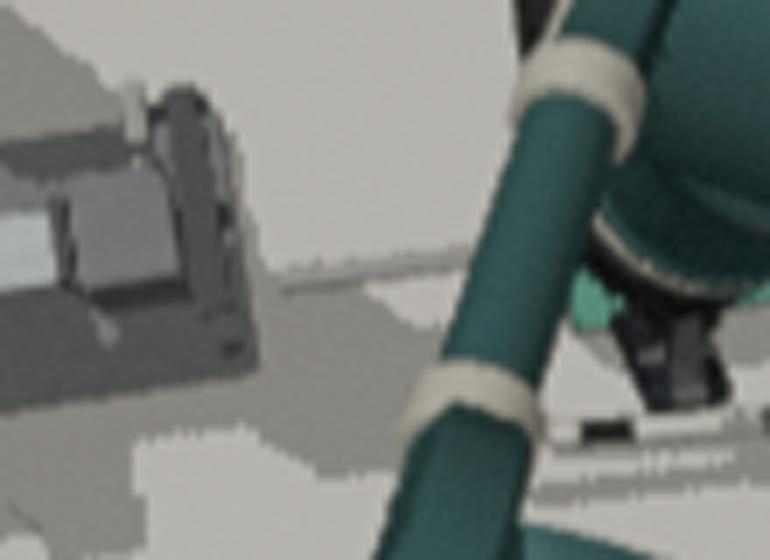

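View pics/c6.png

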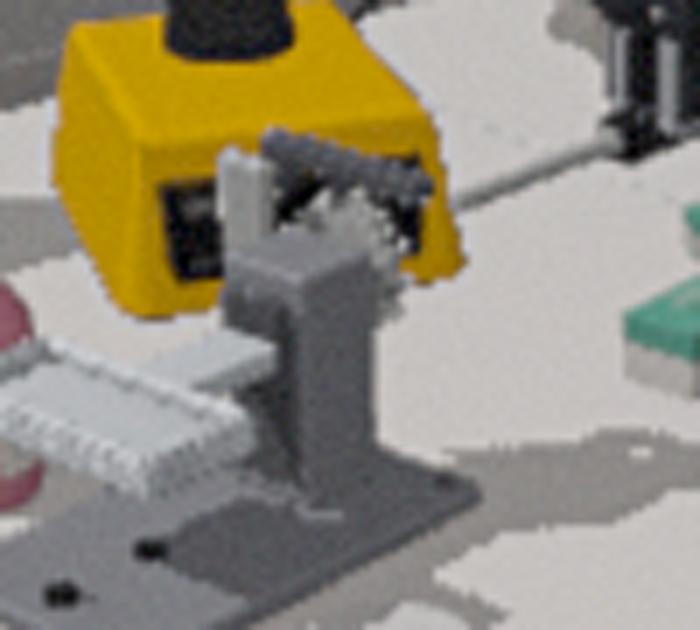

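The top crop shows the rod tip at (285,282), right of the pawl. I'll check it in the stand frame with the same camera.

Run:
```python
from h import *
p,d,K,E=load('top2')
a=np.radians(7);X=np.array([np.cos(a),np.sin(a)]);Y=np.array([-np.sin(a),np.cos(a)]);O=np.array([.544,.016])
T=lambda P:np.round(((P[:2]-O)@X*1000,(P[:2]-O)@Y*1000,P[2]*1000),1)
for a,b in [(285,282),(380,265),(460,253)]:
    u=290+(a+.5)/7-.5;v=150+(b+.5)/7-.5
    print(T(onz(K,E,u,v,.108)))
for vv in range(186,194):
    print(vv,[ '%g,%g,%g'%tuple(T(px(K,E,uu,vv,d[vv,uu])).round()) for uu in range(330,354,3)])
p,d,K,E=load('s3')
for a,b in [(462,205),(580,155)]:
    u=int(250+a/7); v=int(150+b/7); 
    print('scene',u,v,T(px(K,E,u,v,d[v,u])))
```

```text
[-26.2 -95.6 108. ]
[ -25.2 -127.8  108. ]
[ -25.  -154.8  108. ]
186 ['-5,-100,1', '-6,-108,3', '-7,-115,4', '-8,-123,1', '-10,-131,3', '-11,-139,2', '-12,-147,2', '-25,-144,113']
187 ['-7,-100,0', '-8,-107,-1', '-10,-115,1', '-11,-123,1', '-24,-124,110', '-25,-130,115', '-26,-137,111', '-27,-144,113']
188 ['-10,-99,-1', '-11,-107,3', '-24,-109,111', '-25,-116,112', '-26,-123,114', '-28,-130,114', '-29,-137,116', '-29,-144,111']
189 ['-25,-95,113', '-26,-102,113', '-27,-109,113', '-28,-116,116', '-29,-123,113', '-30,-130,113', '-31,-136,115', '-31,-144,108']
190 ['-27,-95,113', '-28,-102,110', '-29,-108,116', '-30,-115,113', '-31,-122,111', '-21,-137,-1', '-22,-145,-1', '-23,-153,-3']
191 ['-29,-94,113', '-30,-102,109', '-31,-108,111', '-21,-121,1', '-23,-129,3', '-24,-137,1', '-25,-145,0', '-26,-152,2']
192 ['-20,-98,1', '-22,-105,3', '-23,-113,-0', '-24,-121,1', '-25,-129,2', '-26,-136,1', '-27,-144,1', '-29,-152,3']
193 ['-23,-97,2', '-24,-105,2', '-25,-113,-3', '-27,-120,5', '-28,-128,2', '-29,-136,-0', '-30,-144,2', '-31,-152,-0']
scene 316 179 [-31.3 -92.2 106.7]
scene 332 172 [-675.7  618.3  484.9]
```

>>> arm_command --series '[[[0,0,0,-0.2,0.1,0,0],[0,0,0,-0.1,0,-0.8,0],[0,0,0,0,0,-1,0],[0,0,0,0,0,-1,0],[0,0,0,0,0,-0.7,0],[0,0,0,0,0,0,0]]]'

```text
time: 7.3
tool_pos: [0.539, -0.1549, 0.1354]
tcp_rot: [1.123, 1.258, -1.121]
wrist_force: [-0.8, 0.2, -0.4]
width: 0.162
```

```bash
cat >> h.py <<'E'
XA=np.array([np.cos(np.radians(7)),np.sin(np.radians(7))]);YA=np.array([-XA[1],XA[0]]);OS=np.array([.544,.016])
def T(P): return np.round(((P[:2]-OS)@XA*1000,(P[:2]-OS)@YA*1000,P[2]*1000),1)
def W(x,y,z): return np.array([*(OS+XA*x/1000+YA*y/1000),z/1000])
E
python3 - <<'E'
from h import *
snap('top','top3'); snap('scene','s4')
s=st(); print('tcp own',T(s['tool_pos']),s['wrist_force']); M=R.from_rotvec(s['tcp_rot'])
print('tip est',T(s['tool_pos']+M.apply([.0205,0,-.1105])),(M.as_matrix()[:,2]).round(3))
crop('top3',290,150,400,230,7,'c5'); crop('s4',250,150,350,240,7,'c6')
E
```

```text
tcp own [ -25.7 -169.8  135.3] [-0.21357144  0.7030795  -0.41645586]
tip est [-25.1 -59.3 114.6] [ 0.117 -0.993  0.002]
```

View pics/c5.png

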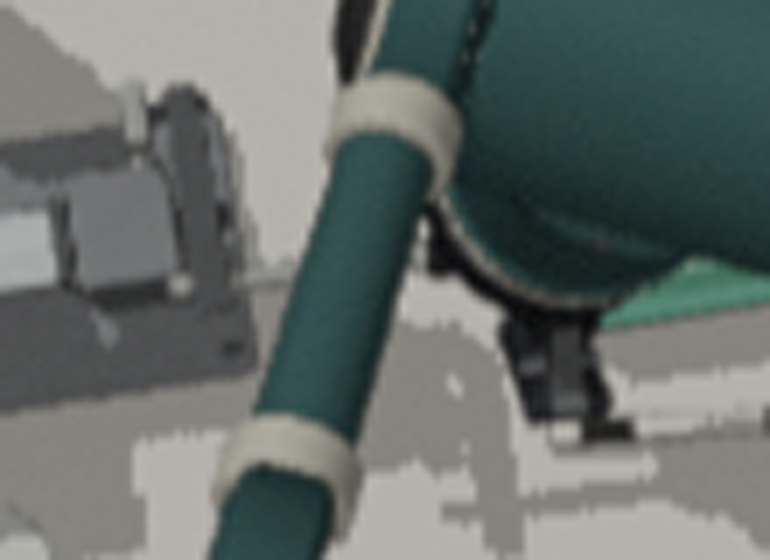

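View pics/c6.png

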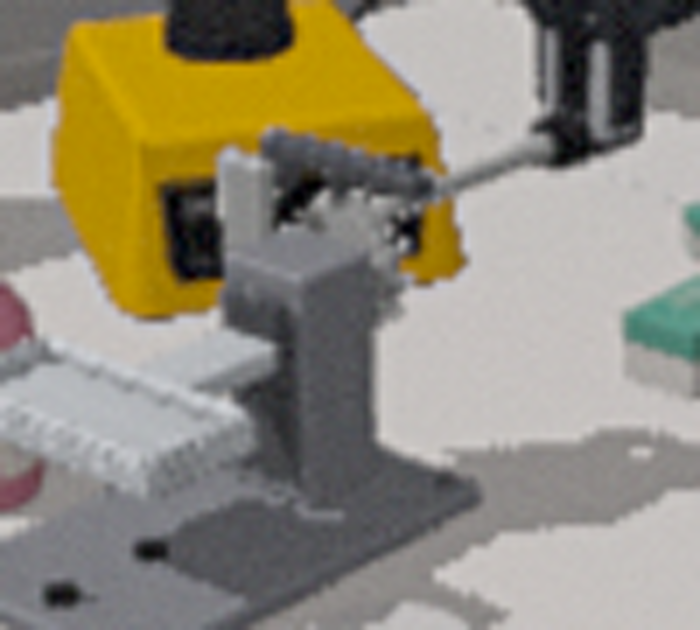

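>>> arm_command --series '[[[0,0,0,-0.8,0,-0.3,0],[0,0,0,-1,0.1,0,0],[0,0,0,-1,0.3,0,0],[0,0,0,-0.9,0.4,0,0]]]'

```text
time: 7.8
tool_pos: [0.5459, -0.1516, 0.1739]
tcp_rot: [1.123, 1.26, -1.123]
wrist_force: [0.5, -0.2, -0.7]
width: 0.164
```

```bash
cat >> h.py <<'E'
def rod():
    s=st(); M=R.from_rotvec(s['tcp_rot']); t=T(s['tool_pos']+M.apply([.0205,0,-.1105]))
    r=np.array([t[0]-34,t[2]-111]); print('tip',t,'rel',r,'rad',np.hypot(*r).round(1),'th',np.arctan2(r[1],-r[0]).round(2),'tilt',M.as_matrix()[2].round(3),s['time'],s['wrist_force'].round(1))
E
python3 - <<'E'
from h import *
rod(); snap('scene','s5');crop('s5',250,150,350,240,7,'c7'); rod()
E
```

```text
tip [-17.8 -56.1 153.3] rel [-51.8  42.3] rad 66.9 th 0.68 tilt [-1.     0.001  0.001] 7.8 [ 0.5 -0.2 -0.7]
tip [-15.9 -56.7 155.2] rel [-49.9  44.2] rad 66.7 th 0.72 tilt [-1.     0.005  0.003] 7.85 [ 0.7 -0.   0.4]
```

View pics/c7.png

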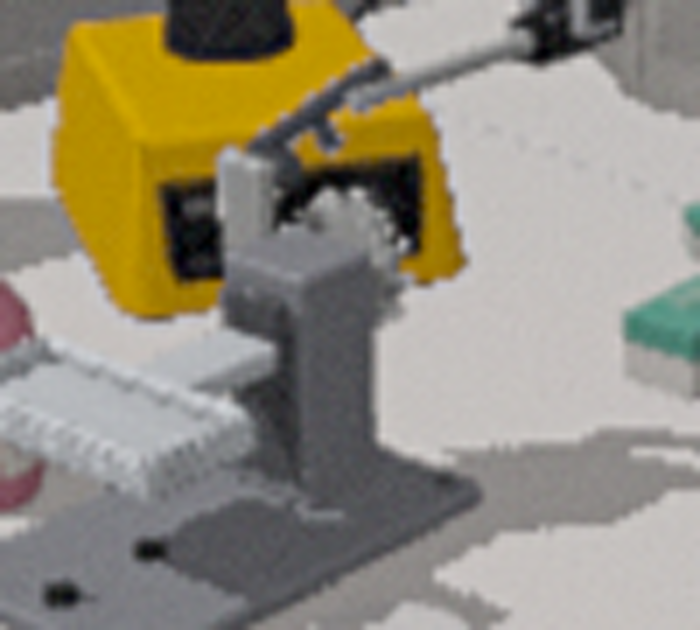

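>>> arm_command --series '[[[0,0,0,-0.3,1,0,0],[0,0,0,-0.2,1.1,0,0]]]'

```text
time: 8.05
tool_pos: [0.5699, -0.1499, 0.1829]
tcp_rot: [1.124, 1.254, -1.121]
wrist_force: [0.2, -0.4, -0.7]
width: 0.165
```

Run:
```python
from h import *
rod(); snap('scene','s6');crop('s6',250,150,350,240,7,'c8'); rod()
```

```text
tip [  6.4 -57.4 162. ] rel [-27.6  51. ] rad 58.0 th 1.07 tilt [-1.     0.006  0.004] 8.05 [ 0.2 -0.4 -0.7]
tip [  8.4 -57.6 162.3] rel [-25.6  51.3] rad 57.3 th 1.11 tilt [-1.     0.009  0.004] 8.1 [ 1.7 -0.5 -0.8]
```

View pics/c8.png

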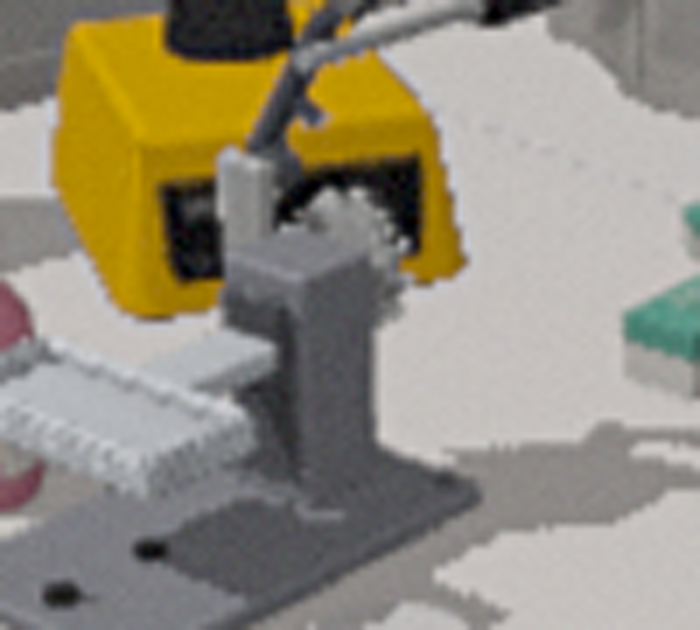

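Now push on past vertical: +x by about 35 mm, keeping the height.

>>> arm_command --series '[[[0,0,0,-0.1,1.2,0,0],[0,0,0,0,1.2,0,0],[0,0,0,0,1.2,0,0],[0,0,0,0,0,0,0],[0,0,0,0,0,0,0]]]'

```text
time: 8.6
tool_pos: [0.6111, -0.1448, 0.1827]
tcp_rot: [1.123, 1.256, -1.12]
wrist_force: [0.3, -0.2, -1.5]
width: 0.166
```

Run:
```python
from h import *
rod(); snap('scene','s7');crop('s7',250,130,350,220,7,'c9'); rod()
```

```text
tip [ 47.7 -57.4 161.9] rel [13.7 50.9] rad 52.7 th 1.83 tilt [-1.     0.006  0.003] 8.6 [ 0.3 -0.2 -1.5]
tip [ 47.7 -57.4 161.9] rel [13.7 50.9] rad 52.7 th 1.83 tilt [-1.     0.006  0.003] 8.65 [ 0.4 -0.1 -0.4]
```

View pics/c9.png

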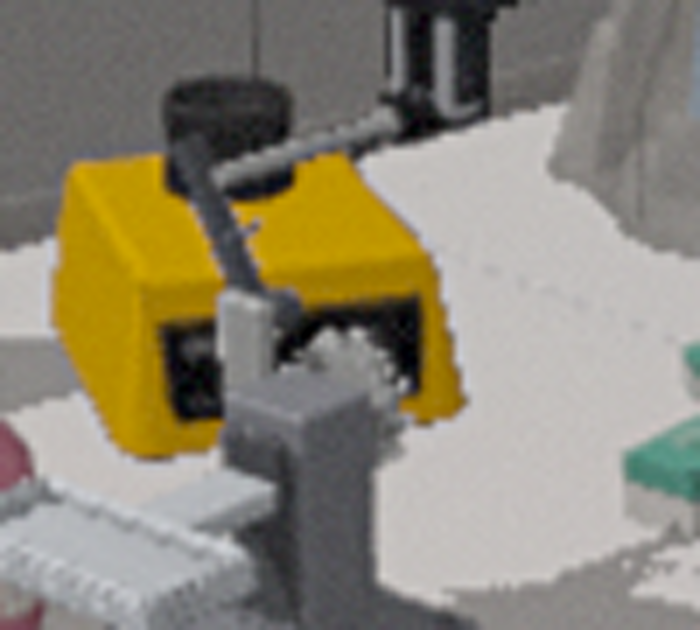

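Run:
```python
from h import *
plan([((.600,-.148,.183),None),((.607,-.215,.185),None),((.395,-.30,.09),-90)],0)
```

```text
[[[0,0,0,-0.03,-1.13,0.18,0],[0,0,0,-0.09,-0.04,3.37,0],[0,0,0,-0.09,-0.05,3.37,0],[0.019,0,-0.001,1.56,-3.68,0.99,0],[0.019,0,-0.001,1.57,-3.67,1.06,0],[0.019,0,-0.001,1.57,-3.64,1.13,0],[0.019,0,-0.001,1.58,-3.61,1.2,0],[0.019,0,-0.001,1.58,-3.6,1.26,0],[0.019,0,-0.001,1.58,-3.56,1.34,0]]]
end [ 0.395 -0.3    0.09 ]
```

>>> arm_command --series '[[[0,0,0,0,-1,0.1,0],[0,0,0,-0.1,0,3.4,0],[0,0,0,-0.1,0,3.4,0],[0.02,0,0,1.4,-3.7,1,0],[0.02,0,0,1.4,-3.7,1.1,0],[0.02,0,0,1.4,-3.6,1.1,0],[0.02,0,0,1.4,-3.6,1.2,0],[0.02,0,0,1.4,-3.6,1.3,0],[0.02,0,0,1.4,-3.6,1.3,0],[0,0,0,0,0,0,0]]]'

```text
time: 9.65
tool_pos: [0.3799, -0.3018, 0.0966]
tcp_rot: [1.214, 1.202, -1.212]
wrist_force: [1.3, 1.1, -1.0]
width: 0.168
```

Run:
```python
from h import *
snap('top','top4');snap('wrist','w4');plan([((.395,-.30,.045),-90)],0)
```

```text
[[[-0.002,0.003,-0.005,2.71,0.49,-0.16,0],[-0.002,0.003,-0.005,2.71,0.5,-0.16,0]]]
end [ 0.395 -0.3    0.045]
```

View pics/top4.png

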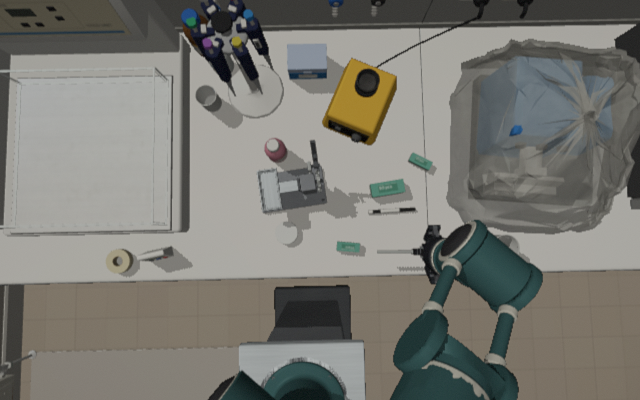

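View pics/w4.png

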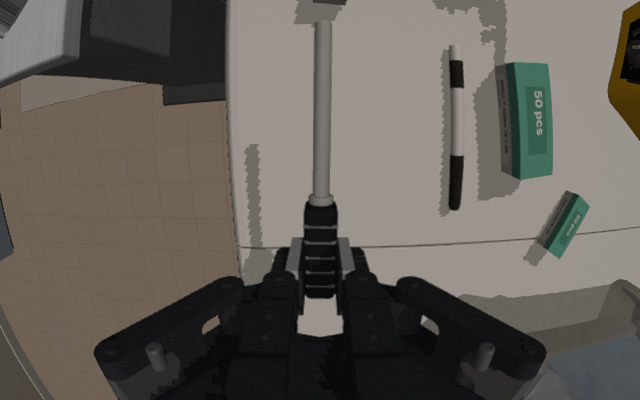

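>>> arm_command --series '[[[0,0,0,2.7,0.5,-0.1,0],[0,0,0,2.5,0.5,-0.1,0],[0,0,0,0,0,0,0],[0,0,0,0,0,0,0]]]'

```text
time: 10.15
tool_pos: [0.402, -0.3036, 0.0518]
tcp_rot: [1.211, 1.184, -1.202]
wrist_force: [-0.5, 0.6, 0.2]
width: 0.165
```

>>> arm_command --series '[[[0,0.01,0,1.2,0,0,0],[0,0,0,0.5,0,0,0],[0,0,0,0,0,0,0]]]'

```text
time: 10.45
tool_pos: [0.4053, -0.3049, 0.0369]
tcp_rot: [1.217, 1.187, -1.194]
wrist_force: [-0.3, 0.3, 0.1]
width: 0.158
```

Run:
```python
from h import *
s=st(); print(s['tool_pos'],s['wrist_force'],R.from_rotvec(s['tcp_rot']).as_matrix().round(3)[2])
```

```text
[ 0.40531489 -0.30493695  0.03694979] [-0.30604444  0.27345936  0.10480424] [-1.     0.024  0.005]
```

>>> arm_command --series '[[[0,0,-0.02,0.5,0,0,0],[0,0,0,0.1,0,0,0],[0,0,0,0,0,0,0]]]'

```text
time: 10.75
tool_pos: [0.4058, -0.3055, 0.0312]
tcp_rot: [1.207, 1.202, -1.21]
wrist_force: [0.1, -0.4, -0.4]
width: 0.166
```

>>> arm_command --series '[[[0,0,0,0.1,0,0,0.5],[0,0,0,0,0,0,0.5],[0,0,0,0,0,0,0.5],[0,0,0,0,0,0,0.5],[0,0,0,-3,0,0,0.5],[0,0,0,-4,0,0,0.6],[0,0,0,-4,0,0,0.6]]]'

```text
time: 11.45
tool_pos: [0.4009, -0.3013, 0.1366]
tcp_rot: [1.209, 1.218, -1.214]
wrist_force: [-0.1, 0.5, -0.6]
width: 0.602
```

Run:
```python
from h import *
snap('wrist','w5')
plan([((.52,-.23,.16),-90+0),((.54,-.2285,.13),8.5-0)],.6)
```

```text
[[[0,0.001,0,-0.4,2.88,-1.86,0.6],[0,0.001,0,-0.4,2.88,-1.86,0.6],[0,0.001,0,-0.39,2.88,-1.87,0.6],[0,0.001,0,-0.4,2.88,-1.86,0.6],[-0.132,0,0,0.23,0.15,-0.01,0.6],[-0.132,0,0,0.23,0.16,0.01,0.6],[-0.132,0,0,0.23,0.15,0.03,0.6],[-0.132,0,0,0.23,0.15,0.05,0.6],[-0.132,0,0,0.24,0.14,0.06,0.6],[-0.132,0,0,0.23,0.12,0.09,0.6]]]
[[[-0.132,0,0,0.23,0.12,0.1,0.6],[-0.132,0,0,0.23,0.1,0.11,0.6],[-0.132,0,0,0.23,0.09,0.13,0.6],[-0.132,0,0,0.23,0.06,0.14,0.6],[-0.132,0,0,0.23,0.05,0.15,0.6],[-0.132,0,0,0.23,0.03,0.15,0.6],[-0.132,0,0,0.23,0.01,0.15,0.6]]]
end [ 0.54   -0.2285  0.13  ]
```

View pics/w5.png

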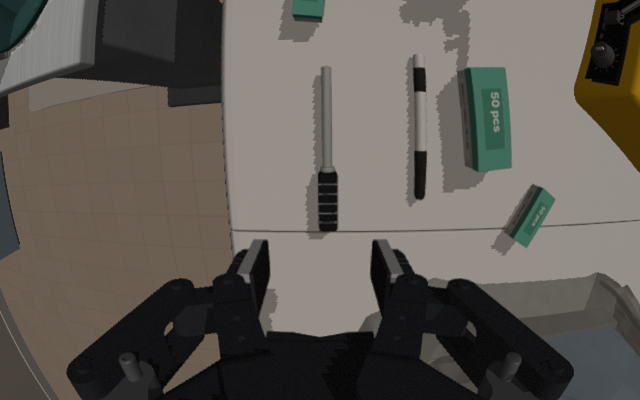

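Run:
```python
from h import *
p,d,K,E=load('w5')
w,m,_=fcloud('w5')
s=m&(w[...,0]>.49)&(w[...,0]<.59)&(w[...,1]>-.285)&(w[...,1]<-.17)&(w[...,2]>.022)&(w[...,2]<.04)
q=w[s]; print(cv2.minAreaRect(q[:,:2].astype(np.float32)*1000),q.mean(0))
s=m&(w[...,0]>.33)&(w[...,0]<.45)&(w[...,1]>-.4)&(w[...,1]<-.17)&(w[...,2]>.006)&(w[...,2]<.04)
q=w[s]; print('bar',cv2.minAreaRect(q[:,:2].astype(np.float32)*1000),np.percentile(q[:,2],[5,50,95]))
plan([((.50,-.23,.16),-81.5),((.54,-.2285,.10),-81.5)],.65)
```

```text
((540.4443969726562, -228.00216674804688), (36.844268798828125, 85.78553771972656), 7.737123012542725) [ 0.53811091 -0.22743392  0.02861189]
bar ((405.38909912109375, -259.5340576171875), (15.791711807250977, 133.78814697265625), 0.86766517162323) [0.01045618 0.01478122 0.01881888]
[[[-0.05,0.001,0,-0.53,3.17,-2.48,0.65],[-0.05,0.001,0,-0.53,3.3,-2.32,0.65],[-0.05,0.001,0,-0.53,3.4,-2.15,0.65],[0,0.001,0,3,1.99,0.22,0.65],[0,0.001,0,3,1.99,0.22,0.65]]]
end [ 0.54   -0.2285  0.1   ]
```

>>> arm_command --series '[[[-0.05,0,0,-0.5,3.2,-2.5,0.65],[-0.05,0,0,-0.5,3.3,-2.3,0.65],[-0.05,0,0,-0.5,3.4,-2.2,0.65],[0,0,0,3,2,0.2,0.65],[0,0,0,2.5,2,0.2,0.65],[0,0,0,0,0,0,0.65],[0,0,0,0,0,0,0.65]]]'

```text
time: 12.2
tool_pos: [0.5503, -0.2286, 0.1117]
tcp_rot: [1.093, 1.256, -1.092]
wrist_force: [0.4, 0.0, 0.8]
width: 0.65
```

Run:
```python
from h import *
plan([((.54,-.2285,.06),-82)],.65)
plan([((.54,-.2285,.033),-82)],.65)
```

```text
[[[0.007,0.008,-0.007,2.58,-0.55,-0.12,0.65],[0.007,0.008,-0.007,2.58,-0.53,-0.1,0.65]]]
end [ 0.54   -0.2285  0.06  ]
[[[0.007,0.008,-0.007,3.93,-0.57,-0.14,0.65],[0.007,0.008,-0.007,3.93,-0.54,-0.11,0.65]]]
end [ 0.54   -0.2285  0.033 ]
```

>>> arm_command --series '[[[0.007,0.008,-0.007,2.6,-0.5,-0.1,0.65],[0.007,0.008,-0.007,2.4,-0.5,-0.1,0.65],[0,0,0,0,0,0,0.65],[0,0,0,0,0,0,0.65]]]'

```text
time: 12.6
tool_pos: [0.5404, -0.2307, 0.0651]
tcp_rot: [1.108, 1.266, -1.106]
wrist_force: [-0.3, -0.3, 0.6]
width: 0.651
```

Run:
```python
from h import *
snap('wrist','w6')
plan([((.54,-.2285,.033),-82)],.65)
```

```text
[[[-0.003,0.002,-0.004,3.21,-0.01,-0.22,0.65]]]
end [ 0.54   -0.2285  0.033 ]
```

View pics/w6.png

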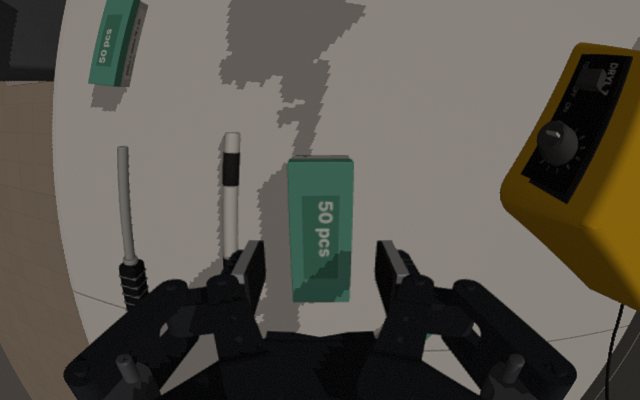

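>>> arm_command --series '[[[0,0,0,0,0,-0.2,0.52],[0,0,0,1.5,0,0,0.52],[0,0,0,1.5,0,0,0.52],[0,0,0,0,0,0,0.52],[0,0,0,0,0,0,0.52]]]'

```text
time: 13.15
tool_pos: [0.5426, -0.23, 0.0371]
tcp_rot: [1.109, 1.259, -1.103]
wrist_force: [-0.2, -0.3, 0.3]
width: 0.52
```

>>> arm_command --series '[[[0,0.006,0,0.5,-0.2,-0.1,0.52],[0,0,0,0,0,0,0],[0,0,0,0,0,0,0],[0,0,0,0,0,0,0],[0,0,0,0,0,0,0]]]' --newtons 35

```text
time: 13.65
tool_pos: [0.5403, -0.229, 0.0313]
tcp_rot: [1.113, 1.265, -1.101]
wrist_force: [0.4, -0.4, -1.9]
width: 0.388
```

Run:
```python
from h import *
snap('wrist','w7'); s=st(); print(s['tool_pos'],R.from_rotvec(s['tcp_rot']).as_matrix().round(3))
w,m,p=fcloud('w7'); print(w[200:300:20,320].round(4))
p,d,K,E=load('w7'); print(E[:3,3])
```

```text
[ 0.54030133 -0.22904118  0.0313181 ] [[ 0.009  0.991  0.136]
 [ 0.002  0.136 -0.991]
 [-1.     0.009 -0.001]]
[[ 0.5357 -0.1948  0.0282]
 [ 0.5369 -0.2035  0.0282]
 [ 0.5381 -0.2121  0.0296]
 [ 0.5395 -0.2218  0.0295]
 [ 0.5409 -0.2325  0.0287]]
[ 0.52964652 -0.15965015  0.15212433]
```

View pics/w7.png

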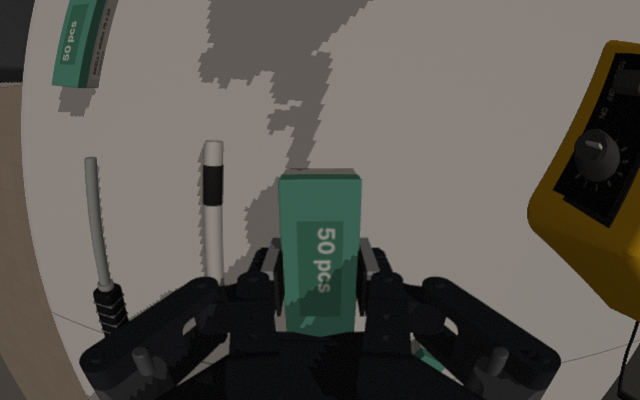

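>>> arm_command --series '[[[0,0,0,-2,0,0,0],[0,0,0,-4,0,0,0],[0,0,0,-4,0,0,0],[0,0,0,-3,0,0,0],[0,0,0,0,0,0,0]]]'

```text
time: 14.2
tool_pos: [0.5368, -0.2282, 0.1628]
tcp_rot: [1.112, 1.272, -1.103]
wrist_force: [0.9, -0.0, -0.2]
width: 0.388
```

Run:
```python
from h import *
p,d,K,E=load('w7')
print('front edge',fz(K,E,320,176,.029), 'w6',end=' ')
p,d,K,E=load('w6')
for c in [(290,160),(351,160),(350,302),(293,302)]: print(fz(K,E,*c,.029).round(4),end=' ')
print()
s=st(); print(s['tool_pos'],s['q'].round(2))
plan([((.50,-.13,.20),-50),((.5379,.0656,.18),7)],0)
```

```text
front edge [ 0.53431007 -0.1845205   0.029     ] w6 [ 0.5192 -0.1868  0.029 ] [ 0.5501 -0.1826  0.029 ] [ 0.5643 -0.2676  0.029 ] [ 0.5299 -0.2722  0.029 ] 
[ 0.53676577 -0.22818722  0.16278914] [-0.45  0.16  1.9   0.01  1.08 -0.59]
[[[-0.112,-0.001,-0.001,-0.74,-0.46,-2.05,0],[-0.112,-0.001,-0.001,-0.74,-0.23,-2.09,0],[-0.112,-0.001,-0.001,-0.74,0.01,-2.09,0],[-0.112,-0.001,-0.001,-0.74,0.24,-2.09,0],[-0.112,-0.001,-0.001,-0.74,0.47,-2.04,0],[-0.125,0,0,0.25,1.93,-1.57,0],[-0.125,0,0,0.24,2.12,-1.32,0],[-0.125,0,0,0.25,2.26,-1.04,0],[-0.125,0,0,0.24,2.37,-0.76,0],[-0.125,0,0,0.25,2.45,-0.45,0]]]
[[[-0.125,0,0,0.24,2.49,-0.14,0],[-0.125,0,0,0.25,2.48,0.17,0],[-0.125,0,0,0.24,2.45,0.47,0]]]
end [0.5379 0.0656 0.18  ]
```

Run:
```python
from h import *
plan([((.44,-.12,.22),-50),((.46,.05,.22),7)],0)
```

```text
[[[-0.112,-0.001,-0.001,-1.14,-1.62,-2.41,0],[-0.112,-0.001,-0.001,-1.14,-1.34,-2.58,0],[-0.112,-0.001,-0.001,-1.14,-1.04,-2.71,0],[-0.112,-0.001,-0.001,-1.14,-0.74,-2.81,0],[-0.112,-0.001,-0.001,-1.15,-0.42,-2.87,0],[-0.125,0,0,0,1.56,-1.47,0],[-0.125,0,0,-0.01,1.72,-1.26,0],[-0.125,0,0,0,1.87,-1.04,0],[-0.125,0,0,0,1.99,-0.8,0],[-0.125,0,0,-0.01,2.07,-0.54,0]]]
[[[-0.125,0,0,0,2.12,-0.28,0],[-0.125,0,0,0,2.14,-0.02,0],[-0.125,0,0,-0.01,2.13,0.26,0]]]
end [0.46 0.05 0.22]
```

>>> arm_command --series '[[[-0.11,0,0,-1.3,-1.6,-2.4,0],[-0.11,0,0,-1.3,-1.3,-2.6,0],[-0.11,0,0,-1.3,-1,-2.7,0],[-0.11,0,0,-1.3,-0.7,-2.8,0],[-0.11,0,0,-1.3,-0.4,-2.9,0],[-0.125,0,0,0,1.6,-1.5,0],[-0.125,0,0,0,1.7,-1.3,0],[-0.125,0,0,0,1.9,-1,0],[-0.125,0,0,0,2,-0.8,0],[-0.125,0,0,0,2.1,-0.5,0]]]'

```text
time: 15.2
tool_pos: [0.4423, -0.006, 0.2188]
tcp_rot: [0.176, 1.575, -0.166]
wrist_force: [0.4, 0.6, -1.2]
width: 0.388
```

Run:
```python
from h import *
plan([((.46,.06,.21),7),((.5379,.0656,.18),7)],0)
```

```text
[[[-0.113,-0.004,-0.002,0.3,2.27,0.11,0],[-0.113,-0.004,-0.002,0.3,2.25,0.36,0],[-0.113,-0.004,-0.002,0.3,2.2,0.61,0],[0,0.001,0,1.51,-0.2,3.9,0],[0,0.001,0,1.5,-0.19,3.9,0]]]
end [0.5379 0.0657 0.18  ]
```

>>> arm_command --series '[[[-0.113,0,0,0.3,2.3,0.1,0],[-0.113,0,0,0.3,2.2,0.4,0],[-0.113,0,0,0.3,2.2,0.6,0],[0,0,0,0,0,0,0],[0,0,0,0,0,0,0]]]'

```text
time: 15.7
tool_pos: [0.456, 0.0647, 0.2024]
tcp_rot: [-0.104, 1.587, 0.118]
wrist_force: [-0.2, -0.4, -1.6]
width: 0.39
```

Run:
```python
from h import *
snap('wrist','w8'); snap('top','top5')
s=st(); print(s['tool_pos'],R.from_rotvec(s['tcp_rot']).as_matrix().round(3))
```

```text
[0.45606293 0.06416181 0.20273189] [[-0.02  -0.139  0.99 ]
 [ 0.007  0.99   0.139]
 [-1.     0.01  -0.018]]
```

View pics/w8.png

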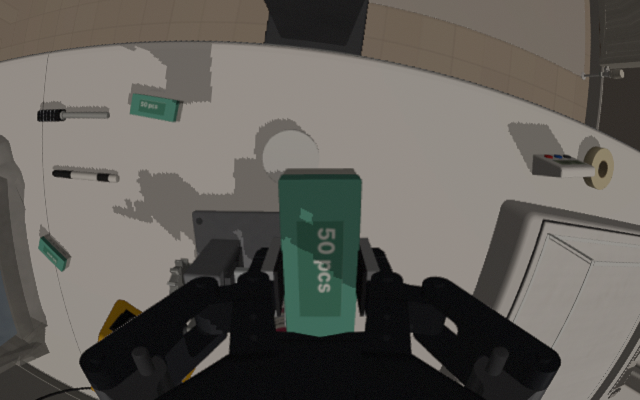

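View pics/top5.png

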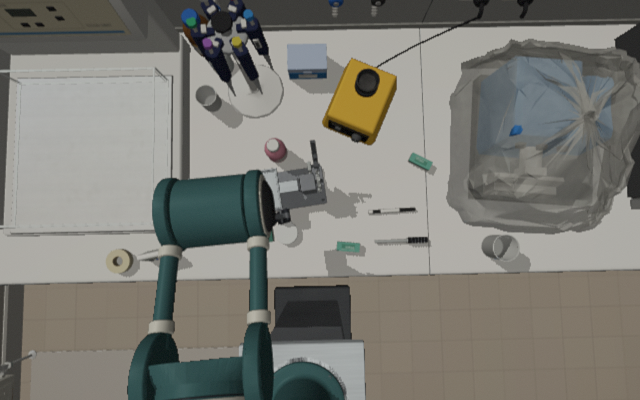

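Run:
```python
from h import *
for tag in ['top0','scene0']:
    p,d,K,E=load(tag)
    v,u=np.mgrid[0:400,0:640]
    c=np.stack([(u-K[0,2])/K[0,0]*d,(v-K[1,2])/K[1,1]*d,d],-1); w=c@E[:3,:3].T+E[:3,3]
    l=np.stack([(w[...,:2]-OS)@XA,(w[...,:2]-OS)@YA,w[...,2]],-1)*1000
    s=(d>0)&(abs(l[...,0])<75)&(l[...,1]<95)&(l[...,1]>0)&(l[...,2]>62)&(l[...,2]<84)
    q=l[s]
    print(tag,len(q))
    print('y hist |x|<35', [ (y,round(np.median(q[(abs(q[:,0]+0)<35)&(abs(q[:,0])>18)&(abs(q[:,1]-y)<1)][:,2]),1) if ((abs(q[:,0])<35)&(abs(q[:,0])>18)&(abs(q[:,1]-y)<1)).sum()>3 else None,int(((abs(q[:,0])<35)&(abs(q[:,0])>18)&(abs(q[:,1]-y)<1)).sum())) for y in range(18,86,2)])
    print('x hist', [ (x,round(np.median(q[(abs(q[:,1]-50)<15)&(abs(q[:,0]-x)<1)][:,2]),1) if ((abs(q[:,1]-50)<15)&(abs(q[:,0]-x)<1)).sum()>2 else None,int(((abs(q[:,1]-50)<15)&(abs(q[:,0]-x)<1)).sum())) for x in list(range(-62,-36,2))+list(range(36,62,2))])
```

```text
top0 962
y hist |x|<35 [(18, None, 0), (20, None, 0), (22, None, 0), (24, None, 0), (26, np.float64(75.1), 14), (28, np.float64(78.6), 11), (30, np.float64(77.3), 8), (32, np.float64(71.0), 11), (34, np.float64(71.3), 11), (36, np.float64(71.3), 10), (38, np.float64(70.6), 12), (40, np.float64(71.0), 12), (42, np.float64(71.6), 10), (44, np.float64(71.1), 12), (46, np.float64(71.2), 10), (48, np.float64(70.8), 11), (50, np.float64(70.1), 11), (52, np.float64(70.6), 13), (54, np.float64(70.4), 10), (56, np.float64(70.2), 12), (58, np.float64(69.5), 10), (60, np.float64(71.0), 11), (62, np.float64(70.5), 11), (64, np.float64(72.0), 11), (66, np.float64(71.0), 10), (68, np.float64(70.4), 13), (70, np.float64(72.5), 18), (72, np.float64(78.7), 13), (74, np.float64(78.3), 8), (76, None, 0), (78, None, 0), (80, None, 0), (82, None, 0), (84, None, 0)]
x hist [(-62, None, 0), (-60, None, 0), (-58, None, 0), (-56, None, 0), (-54, None, 0), (-52, None, 0), (-50, np.float64(76.0), 11), (-48, np.float64(78.8), 11), (-46, np.float64(76.3), 8), (-44, np.float64(71.0), 8), (-42, np.float64(71.0), 1
[... 964 characters left out ...]
one, 0), (72, None, 1), (74, np.float64(73.7), 16), (76, np.float64(70.4), 29), (78, np.float64(71.2), 17), (80, None, 0), (82, None, 0), (84, None, 0)]
x hist [(-62, None, 0), (-60, None, 0), (-58, None, 0), (-56, None, 0), (-54, None, 0), (-52, None, 0), (-50, np.float64(70.6), 15), (-48, np.float64(69.5), 26), (-46, np.float64(74.1), 17), (-44, np.float64(74.4), 3), (-42, None, 0), (-40, None, 0), (-38, None, 0), (36, np.float64(69.5), 4), (38, np.float64(68.8), 5), (40, None, 2), (42, np.float64(68.8), 5), (44, np.float64(69.8), 7), (46, np.float64(72.5), 24), (48, np.float64(74.8), 10), (50, np.float64(75.1), 4), (52, None, 0), (54, None, 0), (56, None, 0), (58, None, 0), (60, None, 0)]
```

Run:
```python
from h import *
plan([((.539,.067,.17),7)],0)
```

```text
[[[0.009,-0.009,-0.005,1.56,-0.45,4.16,0],[0.009,-0.009,-0.005,1.59,-0.41,4.14,0]]]
end [0.539 0.067 0.17 ]
```

>>> arm_command --series '[[[0.009,-0.009,-0.005,1.5,-0.4,4.1,0],[0.009,-0.009,-0.005,1.5,-0.4,4.1,0],[0,0,0,0,0,0,0],[0,0,0,0,0,0,0]]]'

```text
time: 16.2
tool_pos: [0.5397, 0.0637, 0.1701]
tcp_rot: [-0.09, 1.569, 0.088]
wrist_force: [-1.2, -0.4, -0.7]
width: 0.388
```

Run:
```python
from h import *
snap('wrist','w9'); snap('scene','s9'); crop('s9',220,130,340,240,6,'c10')
plan([((.539,.067,.125),7)],0)
s=st(); print(s['tool_pos'],R.from_rotvec(s['tcp_rot']).as_matrix().round(3))
```

```text
[[[-0.004,0,0.001,2.28,0.16,0,0],[-0.004,0,0.001,2.28,0.15,0.01,0]]]
end [0.539 0.067 0.125]
[0.53922438 0.06390975 0.17058629] [[ 0.001 -0.114  0.994]
 [-0.001  0.994  0.114]
 [-1.    -0.002  0.001]]
```

View pics/c10.png

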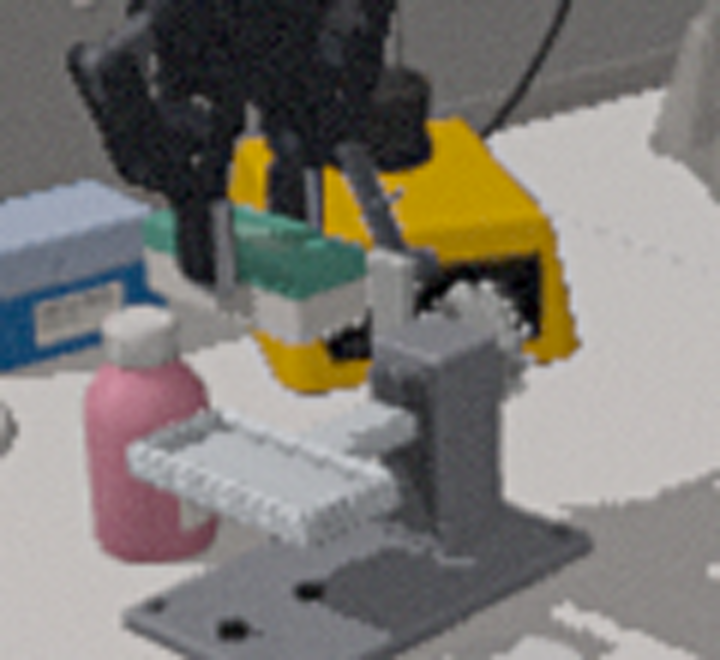

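View pics/w9.png

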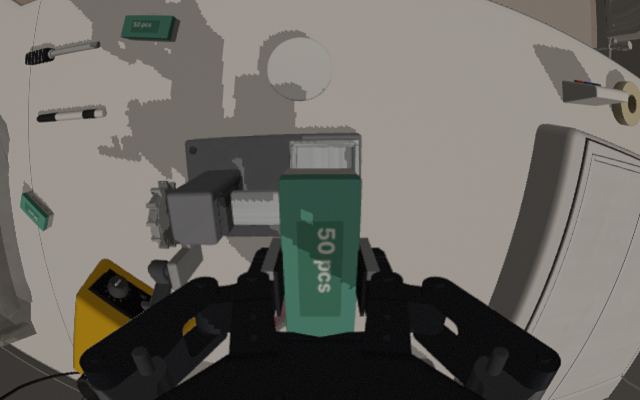

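The wrist view now shows the pocket's front rim at (290–358, 142), ahead of the box. I'll zoom in to measure it in the robot's own frame.

Run:
```python
from h import *
crop('w9',270,120,380,190,7,'c11')
crop('w9',160,130,300,250,5,'c12')
```

```text
(no output)
```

View pics/c11.png

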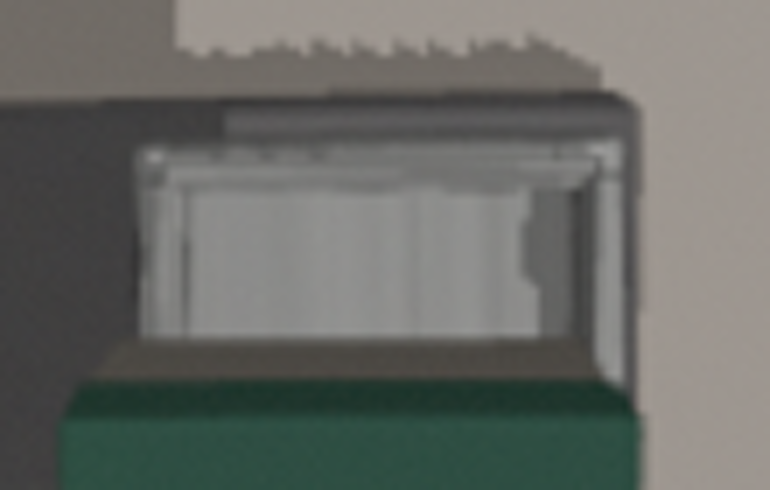

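Run:
```python
from h import *
p,d,K,E=load('w9')
g=lambda a,b,z:fz(K,E,270+(a+.5)/7-.5,120+(b+.5)/7-.5,z)
for n,a,b,z in [('rimL',138,148,.078),('rimR',622,140,.078),('floorL',188,190,.07),('floorR',578,188,.07),('sideL mid',142,335,.078),('sideR',632,335,.078),('fl L2',188,335,.07),('fl R2',578,335,.07),('boxbotL',122,342,.139),('boxbotR',582,340,.139)]:
    print(n,T(g(a,b,z)),g(a,b,z).round(4))
print(T(st()['tool_pos']))
```

```text
rimL [-49.3  28.   78. ] [0.4916 0.0378 0.078 ]
rimR [-49.8  75.6  78. ] [0.4854 0.085  0.078 ]
floorL [-44.2  32.3  70. ] [0.4962 0.0426 0.07  ]
floorR [-44.1  72.1  70. ] [0.4914 0.0822 0.07  ]
sideL mid [-30.6  27.9  78. ] [0.5103 0.04   0.078 ]
sideR [-30.2  76.9  78. ] [0.5046 0.0887 0.078 ]
fl L2 [-29.1  31.9  70. ] [0.5112 0.0441 0.07  ]
fl R2 [-28.8  72.3  70. ] [0.5066 0.0843 0.07  ]
boxbotL [-40.9  32.6 139. ] [0.4995 0.0433 0.139 ]
boxbotR [-40.7  65.4 139. ] [0.4956 0.0759 0.139 ]
[  1.1  48.1 170.6]
```

>>> arm_command --series '[[[-0.004,0,0,2,0.2,0,0],[-0.004,0,0,2,0.1,0,0],[0,0,0,0,0,0,0],[0,0,0,0,0,0,0]]]'

```text
time: 16.7
tool_pos: [0.5378, 0.0657, 0.1342]
tcp_rot: [-0.095, 1.562, 0.093]
wrist_force: [-0.8, 0.5, -0.3]
width: 0.388
```

Run:
```python
from h import *
plan([((.5388,.0672,.118),7)],0); print(T(st()['tool_pos']))
snap('wrist','w10'); crop('w10',260,100,390,200,6,'c13')
```

```text
[[[-0.003,0.007,0.002,1.62,0.14,0.1,0]]]
end [0.5388 0.0672 0.118 ]
[-1.000e-01  5.000e+01  1.342e+02]
```

View pics/c13.png

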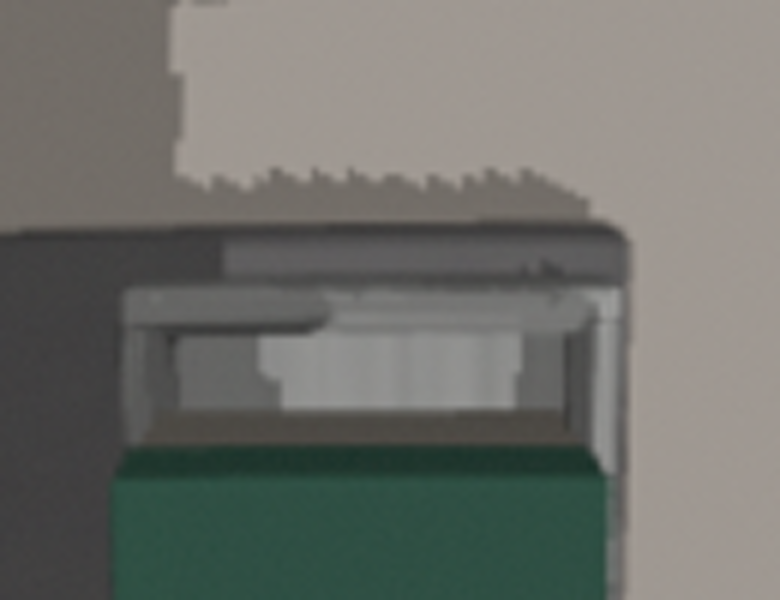

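>>> arm_command --series '[[[-0.003,0.007,0,1.5,0.2,0.1,0],[0,0,0,0,0,0,0],[0,0,0,0,0,0,0]]]'

```text
time: 17.05
tool_pos: [0.54, 0.068, 0.121]
tcp_rot: [-0.097, 1.565, 0.095]
wrist_force: [0.4, 0.6, -0.7]
width: 0.386
```

Run:
```python
from h import *
plan([((.5388,.0672,.105),7)],0); print(T(st()['tool_pos']))
snap('wrist','w11'); crop('w11',260,100,390,200,6,'c14')
p,d,K,E=load('w11')
```

```text
[[[0,0.004,0.002,1.6,-0.06,-0.13,0]]]
end [0.5388 0.0672 0.105 ]
[  2.4  52.1 121. ]
```

View pics/c14.png

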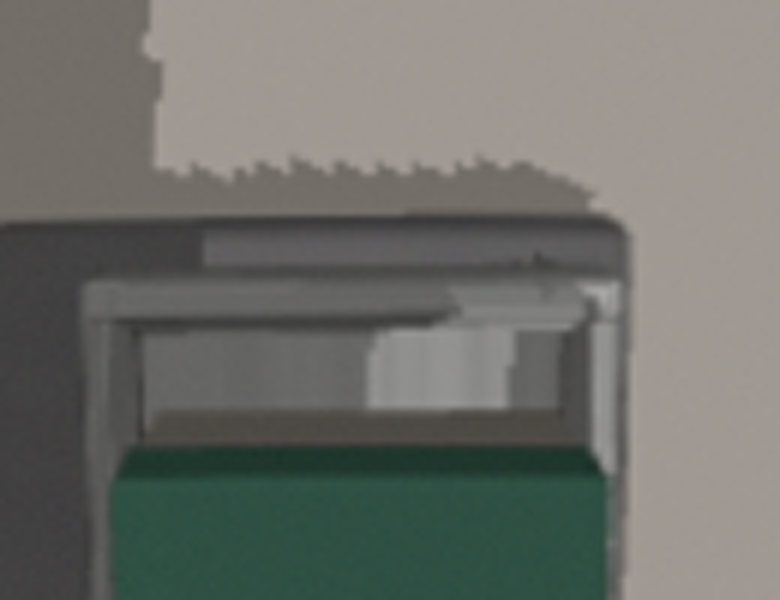

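>>> arm_command --series '[[[0,0.004,0,0.5,-0.15,-0.1,0],[0,0,0,0.4,0,0,0],[0,0,0,0,0,0,0],[0,0,0,0,0,0,0]]]'

```text
time: 17.5
tool_pos: [0.5391, 0.0662, 0.1113]
tcp_rot: [-0.098, 1.57, 0.095]
wrist_force: [0.0, 0.7, -2.0]
width: 0.393
```

Run:
```python
from h import *
s=st(); print(T(s['tool_pos']),s['wrist_force'],R.from_rotvec(s['tcp_rot']).as_matrix().round(3))
snap('wrist','w12'); crop('w12',260,100,390,200,6,'c15'); print(T(st()['tool_pos']))
```

```text
[  1.2  50.4 111.3] [ 0.00641452  0.74856352 -1.96470737] [[-0.001 -0.122  0.993]
 [-0.002  0.992  0.122]
 [-1.    -0.002 -0.001]]
[  1.1  50.4 111.2]
```

View pics/c15.png

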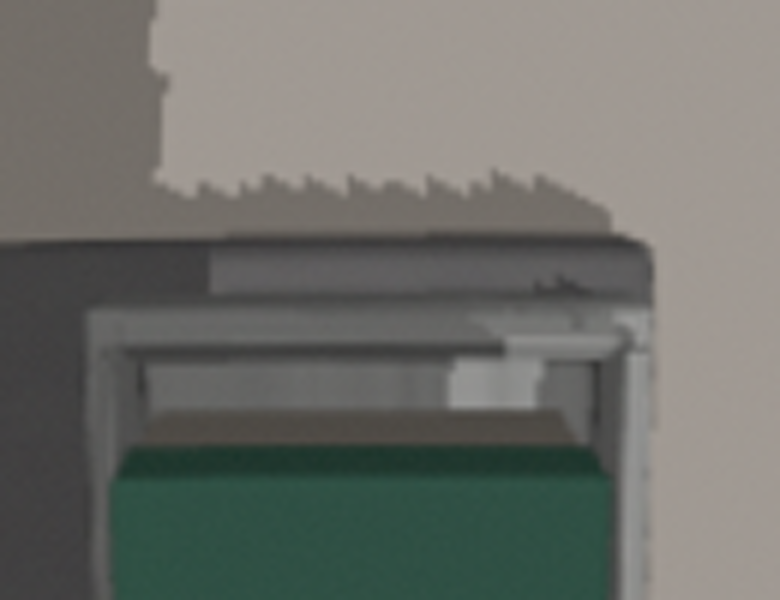

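Run:
```python
from h import *
p,d,K,E=load('w12')
g=lambda a,b,z:T(fz(K,E,260+(a+.5)/6-.5,100+(b+.5)/6-.5,z))
print('boxbot',g(152,411,.080),g(575,411,.080),'floor',g(148,358,.07),g(600,358,.07),'rim',g(87,308,.078),g(648,302,.078),'boxtop edge',g(115,478,.109),g(610,478,.109))
```

```text
boxbot [-41.2  33.6  80. ] [-41.2  68.8  80. ] floor [-44.2  32.2  70. ] [-44.2  72.1  70. ] rim [-49.7  28.   78. ] [-50.2  75.   78. ] boxtop edge [-41.8  34.2 109. ] [-41.8  68.  109. ]
```

>>> arm_command --series '[[[0,0,0,0.4,0,0,0],[0,0,0,0.2,0,0,0],[0,0,0,0,0,0,0]]]'

```text
time: 17.85
tool_pos: [0.5392, 0.0662, 0.1049]
tcp_rot: [-0.098, 1.569, 0.095]
wrist_force: [-0.5, 0.1, -1.8]
width: 0.394
```

>>> arm_command --series '[[[0,0,0,0.3,0.05,-0.05,0],[0,0,0,0.1,0,0,0],[0,0,0,0,0,0,0]]]'

```text
time: 18.15
tool_pos: [0.5388, 0.0667, 0.1012]
tcp_rot: [-0.098, 1.569, 0.095]
wrist_force: [-0.5, -0.2, -0.0]
width: 0.387
```

Run:
```python
from h import *
s=st(); print(T(s['tool_pos']),s['wrist_force'],R.from_rotvec(s['tcp_rot']).as_matrix().round(3)[2])
snap('wrist','w13'); crop('w13',260,100,390,200,6,'c16'); print(T(st()['tool_pos']))
```

```text
[  1.   50.9 101.2] [-0.52532377 -0.16002712 -0.00827161] [-1.    -0.002 -0.001]
[  1.   50.9 101.2]
```

View pics/c16.png

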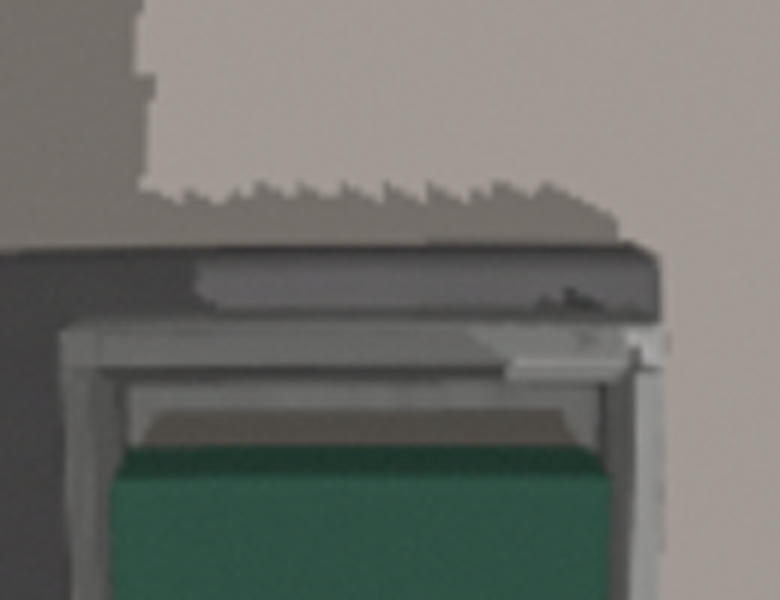

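>>> arm_command --series '[[[0,0,0,0.1,0,0,0],[0,0,0,0,0,0,0.55],[0,0,0,0,0,0,0.55],[0,0,0,0,0,0,0.55],[0,0,0,-2,0,0,0.55],[0,0,0,-3,0,0,0.55],[0,0,0,0,0,0,0],[0,0,0,0,0,0,0]]]'

```text
time: 19.0
tool_pos: [0.5388, 0.0668, 0.1511]
tcp_rot: [-0.098, 1.569, 0.095]
wrist_force: [-0.0, 0.1, -0.2]
width: 0.219
```

Run:
```python
from h import *
s=st(); print(T(s['tool_pos']),s['wrist_force'],s['width'])
snap('wrist','w14');snap('scene','s14'); crop('s14',220,130,340,240,6,'c17')
w,m,p=fcloud('w14')
l=np.stack([(w[...,:2]-OS)@XA*1000,(w[...,:2]-OS)@YA*1000,w[...,2]*1000],-1)
s=m&(abs(l[...,0])<60)&(l[...,1]>20)&(l[...,1]<85)&(l[...,2]>90)&(l[...,2]<107)
q=l[s]; print(len(q),cv2.minAreaRect(q[:,:2].astype(np.float32)),np.median(q[:,2]))
A=np.c_[q[:,:2],np.ones(len(q))]; print(np.linalg.lstsq(A,q[:,2],rcond=None)[0])
```

```text
[  1.1  51.  151.1] [-0.03817899  0.12451131 -0.15999637] 0.2192745262116568
6530 ((0.3094978332519531, 51.27455139160156), (34.90933609008789, 85.72055053710938), 89.35995483398438) 98.31626700503075
[9.04818155e-03 1.69687961e-03 9.82035603e+01]
```

View pics/w14.png

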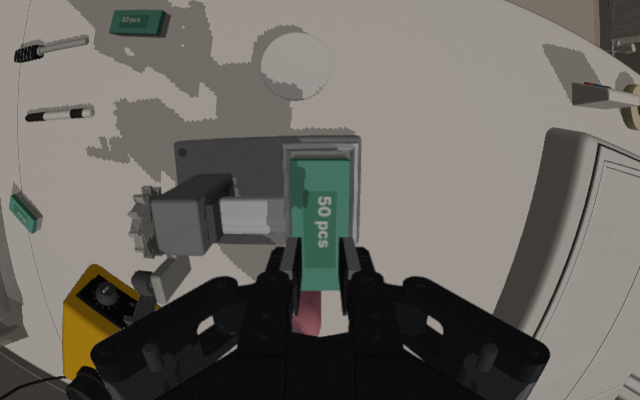

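View pics/c17.png

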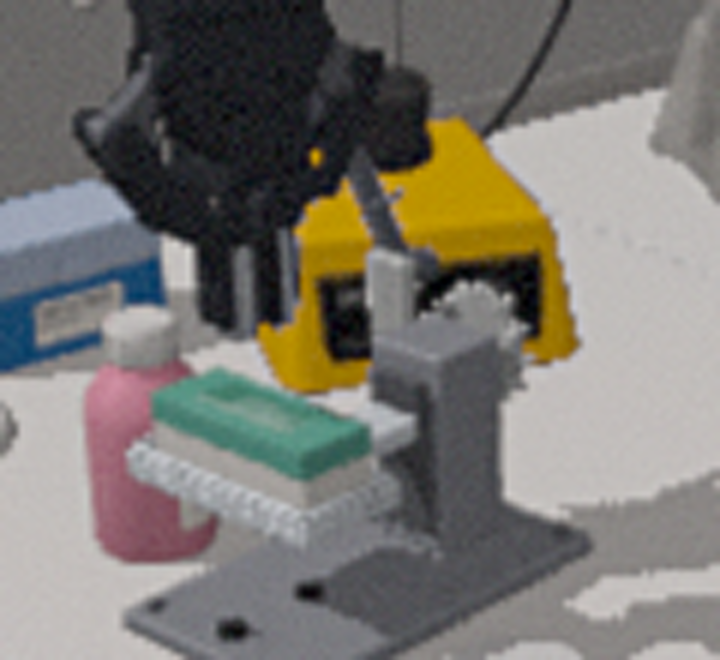

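>>> arm_command --series '[[[0,0,0,1.2,0,0,0],[0,0,0,1.2,0,0,0],[0,0,0,0.6,0,0,0],[0,0,0,0.5,0,0,0],[0,0,0,0.5,0,0,0],[0,0,0,0.5,0,0,0]]]'

```text
time: 19.7
tool_pos: [0.5383, 0.0667, 0.1004]
tcp_rot: [-0.098, 1.572, 0.095]
wrist_force: [-1.2, 0.5, 4.9]
width: -0.001
```

>>> arm_command --series '[[[0,0,0,0.6,0,0,0],[0,0,0,0.6,0,0,0],[0,0,0,0.6,0,0,0],[0,0,0,0.6,0,0,0],[0,0,0,0.4,0,0,0]]]'

```text
time: 20.2
tool_pos: [0.5383, 0.0667, 0.0717]
tcp_rot: [-0.098, 1.572, 0.095]
wrist_force: [-1.8, -0.0, 4.7]
width: -0.003
```

>>> arm_command --series '[[[0,0,0,0.3,0,0,0],[0,0,0,0.3,0,0,0],[0,0,0,0.3,0,0,0]]]'

```text
time: 20.5
tool_pos: [0.5385, 0.0667, 0.0699]
tcp_rot: [-0.098, 1.576, 0.095]
wrist_force: [-10.2, -1.6, 26.0]
width: 0.004
```

Hard stop reached: 26 N at TCP z 0.070, where about 0.071 was expected. Now retreat and check.

>>> arm_command --series '[[[0,0,0,-0.5,0,0,0],[0,0,0,-3,0,0,0],[0,0,0,-4,0,0,0],[0,0,0,-4,0,0,0],[0,0,0,-3,0,0,0],[0,0,0,0,0,0,0]]]'

```text
time: 21.1
tool_pos: [0.5364, 0.0667, 0.2158]
tcp_rot: [-0.099, 1.584, 0.095]
wrist_force: [1.2, 0.2, -0.1]
width: 0.004
```

Run:
```python
from h import *
s=st(); print(T(s['tool_pos']),s['wrist_force'])
snap('wrist','w15');snap('scene','s15');snap('top','top6'); crop('s15',220,130,340,240,6,'c18')
w,m,p=fcloud('w15')
l=np.stack([(w[...,:2]-OS)@XA*1000,(w[...,:2]-OS)@YA*1000,w[...,2]*1000],-1)
s=m&(abs(l[...,0])<60)&(l[...,1]>20)&(l[...,1]<85)&(l[...,2]>40)&(l[...,2]<60)
q=l[s]; print(len(q),cv2.minAreaRect(q[:,:2].astype(np.float32)),np.median(q[:,2]))
A=np.c_[q[:,:2],np.ones(len(q))]; print(np.linalg.lstsq(A,q[:,2],rcond=None)[0])
s=m&(l[...,2]>17)&(l[...,2]<33)&(abs(l[...,0]+47.5)<3)&(abs(l[...,1]-51)<20); print('rim z',np.median(l[s][:,2]),s.sum())
```

```text
[ -1.3  51.3 215.8] [ 1.23194844  0.24803475 -0.12792921]
3053 ((0.6136856079101562, 51.47179412841797), (84.8927230834961, 34.4127311706543), 0.11372136324644089) 48.91623081172208
[1.53944372e-03 1.66222390e-03 4.88441991e+01]
rim z 27.216289530092862 215
```

View pics/c18.png

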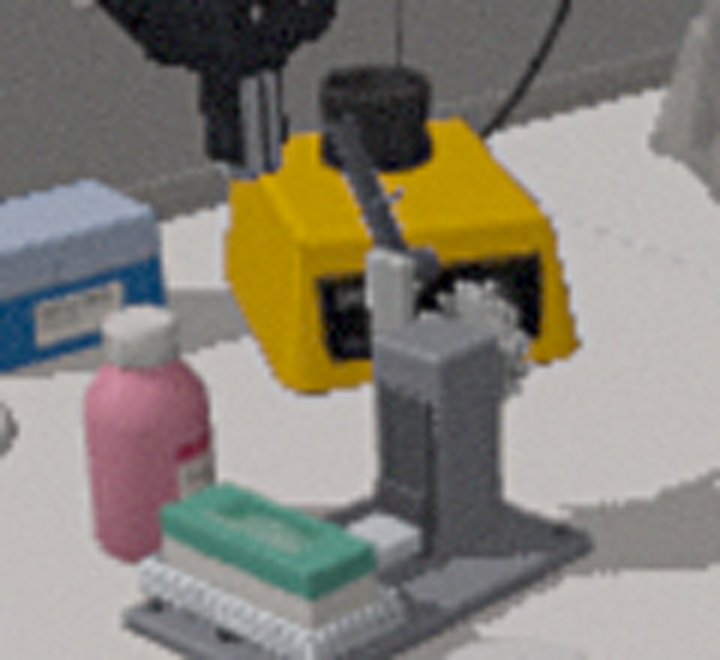

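View pics/w15.png

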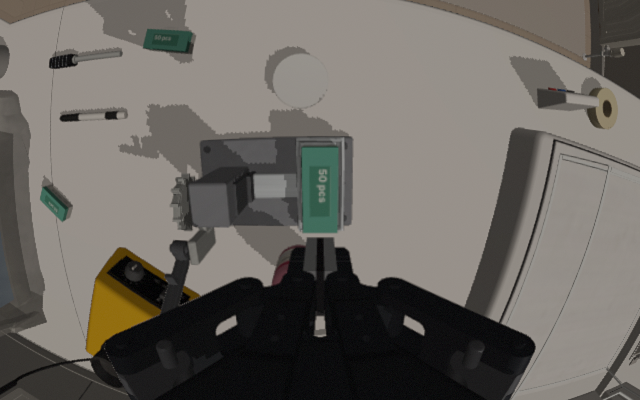

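Run:
```python
from h import *
print(bot.finish_job())
```

```text
the job is handed in; nothing more can be done
None
```

The job is done and handed in at about 21 s of the 64 s allowed; no verdict was reported.

**What I did:**
- I gripped the release bar by its handle, slid the rod in under the pawl from the right and swung the pawl up and over. Only the rod went near the pawl.
- I laid the bar flat on the bench near where it had been, well clear of the lift.
- I gripped the largest of the three green boxes across its 35 mm side and seated it in the raised platform's pocket.
- I closed the fingers and pushed on the box lid until the platform hit its lower stop (26 N at the end).

**Last checks:**

| Item | Measured |
|---|---|
| Platform and box height | box top 48.9 mm (49 expected), pocket rim 27.2 mm (28 expected), so fully down |
| Box position | within about 1 mm of the pocket centre |
| Box angle | square within about 0.1°, tilt about 0.002 rad |
| Pawl | seen in the images lying back on its stop; angle not measured |
| Bar | flat on the bench in the images, about 0.2 m from the lift |
| Pen, dish, bottle | look unmoved in the images, not re-measured; the bottle stands upright |

**Disagreement:** the cameras differed by up to about 3 mm in y, the scene camera against the top one. I used the wrist view for the final alignment of the box.

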